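# Wedge the tray gate and sieve the planter stones

## Task

Jam the swinging yellow gate of the green tray shut by pushing the wooden wedge firmly under it from outside, and let go. Then lift the sieve off its bars and shake it over the tray until every small pebble has fallen into the tray, tip all the large stones that stayed in it into the white trough, and stand the empty sieve back level on the two bars over the tray. Any large stone lying on the table belongs in the white trough too. Finish with the gate still jammed shut and leave the wooden dibber lying where it is.

Things in the scene. Friction and masses are not known exactly. Their poses are not given: they have to be found in the camera images.
- tray: Green steel catch tray, fixed, 250 (x) x 284 (y) mm outside, walls 70 high, 8 thick; its floor is raised, from 22 to 26 mm above the table, so the wedge's tip can pass beneath it. Origin: centre of its underside on the table; front at -x. Middle of the front wall is an opening 156 mm wide, closed by the yellow gate. Two round 8 mm steel bars cross it along y at x = -60 and +80 mm, tops 70 mm above the table; the sieve stands on them.
- gate (a joint): Yellow swinging gate outside the tray's front opening, upright hinge at tray x = -131, y = +77 mm. 0 rad = shut against its stop; grows as the free end swings outward (tray -x), up to 0.9. Leaf 152 mm wide, 8 thick, from 12 to 70 mm above the table, black rubber strip along its lower edge. Shut, it spans tray y = +77 to -75 mm, outer face at tray x = -135 mm. Swings very easily.
- gate_edge (a point): Free end of the gate, on its outer face, 42 mm above the table. Under the whole gate is a 12 mm gap for the wedge.
- wedge: Waxed wooden wedge (slides easily, friction about 0.35), 130 mm long (x), 40 wide (y), about 0.2 kg, lying on its flat underside; origin at the underside's centre. Thin tip (5 mm high) at x = +65, thick end (21 high) at x = -65; the top slopes evenly, 7 degrees. Pushed under the gate it sweeps the gate shut, then jams (self-locking) with 10 to 15 N.
- wedge_grip (a point): Point in the red upright grip tab of the wedge, 36 (wedge x) x 20 (wedge y) mm, at wedge x = -44 mm; this point is 66 mm above the underside, the tab's top 85 mm. Pinch it across the wedge's y.
- wedge_tip (a point): Middle of the wedge's thin tip, 3 mm above its underside; the slope is 12 mm high about 57 mm behind the tip.
- sieve: Aluminium slotted sieve, 186 (x) x 156 (y) mm, about 0.45 kg empty. Origin: centre of its underside. Floor 4 mm thick with two open slots along x, 30 mm wide, centred at y = +33 and -33, from x = -81 to +81; solid strips between them (36 mm) and beside them (26 mm). Walls 50 mm high at +x, +y, -y; at -x only a lip 3 mm above the floor, over which to tip (tilt 45 to 60 degrees).
- sieve_grip (a point): Grasp point in the sieve's blue grip block (50 (x) x 20 (y) mm, 120 to 166 mm above the sieve's underside), 148 mm above the underside, over its centre. Pinch it across y. The block sits on a bail of 8 mm bar that crosses above the sieve along y, bar top at 124 mm.
- sieve_place (a point): Where the sieve's origin belongs: on top of the tray's two bars, at tray x = +10, y = 0, 70 mm above the table.
- pot: White ceramic trough for the large stones, fixed, 210 (x) x 230 (y) mm, 80 mm high, walls and floor 8 mm thick, open on top. Origin at the centre of its underside on the table.
- large1: Large round terracotta stone, 56 mm across, 70 g, too big for the slots (two to four of large1 to large4 are present, lying in the sieve at the start); origin at its centre.
- large2: Large round terracotta stone, 56 mm across, 70 g, too big for the slots (two to four of large1 to large4 are present, lying in the sieve at the start); origin at its centre.
- large3: Large round terracotta stone, 56 mm across, 70 g, too big for the slots (two to four of large1 to large4 are present, lying in the sieve at the start); origin at its centre.
- large4: Large round terracotta stone, 56 mm across, 70 g, too big for the slots (two to four of large1 to large4 are present, lying in the sieve at the start); origin at its centre.
- large5: Stray large round terracotta stone, 56 mm across, 70 g, lying on the table at the start (one or two are present); origin at its centre.
- large6: Stray large round terracotta stone, 56 mm across, 70 g, lying on the table at the start (one or two are present); origin at its centre.
- small1: Small round yellow clay pebble, 22 mm across, 12 g, on a solid strip of the sieve floor at the start; it stays on slopes up to about 10 degrees, a brisk sideways shake rolls it into a slot; three to six are present; origin at its centre.
- small2: Small round yellow clay pebble, 22 mm across, 12 g, on a solid strip of the sieve floor at the start; it stays on slopes up to about 10 degrees, a brisk sideways shake rolls it into a slot; three to six are present; origin at its centre.
- small3: Small round yellow clay pebble, 22 mm across, 12 g, on a solid strip of the sieve floor at the start; it stays on slopes up to about 10 degrees, a brisk sideways shake rolls it into a slot; three to six are present; origin at its centre.
- small4: Small round yellow clay pebble, 22 mm across, 12 g, on a solid strip of the sieve floor at the start; it stays on slopes up to about 10 degrees, a brisk sideways shake rolls it into a slot; three to six are present; origin at its centre.
- small5: Small round yellow clay pebble, 22 mm across, 12 g, on a solid strip of the sieve floor at the start; it stays on slopes up to about 10 degrees, a brisk sideways shake rolls it into a slot; three to six are present; origin at its centre.
- small6: Small round yellow clay pebble, 22 mm across, 12 g, on a solid strip of the sieve floor at the start; it stays on slopes up to about 10 degrees, a brisk sideways shake rolls it into a slot; three to six are present; origin at its centre.
- dibber: Wooden dibber lying on the table, about 180 mm long, a bystander; origin under its shaft.
Mind the look-alikes: they are no part of the job. What is shaped like the large5 but blue is not meant.

How it is judged:
By the outcome, as a careful person would: the job done as asked, in the order asked, and still so for the second after the job is handed in, with the robot touching nothing.
Of large1, large2, large3, large4 only 2 to 4 are there at a start; the rules pass over those that are not, and their reading is None.
Of large5, large6 only 1 to 2 are there at a start; the rules pass over those that are not, and their reading is None.
Of small1, small2, small3, small4, small5, small6 only 3 to 6 are there at a start; the rules pass over those that are not, and their reading is None.
At some moment in a run one of wedge may be knocked a few centimetres aside while the robot is not near it.
It also fails if it takes over 210 s, if anything falls off the work surface, if the arm or the gripper's body presses on something with over 40 N, if the wrist force passes 120 N, or if a joint passes its speed limit or range.

## Robot

A 6-joint arm with a two-finger parallel gripper is mounted at the origin on the work surface. World frame = base frame: x ahead of the robot, y to its left, z up, the work surface at z = 0. Lengths are in m, angles in rad, forces in N, time in s.
With the tool pointing down it reaches from about 0.25 to 0.725 m from the base axis. Payload 9.7 kg.
Tool frame: the origin (TCP) lies at the very end of the fingers, on their centre line; the grasp point (between the pads) lies 19 mm behind it; y points along the fingers, z is the direction in which the jaws open and shut, and the axes are right-handed (so a half turn about y gives the same grasp; the last joint's range is limited). The gripper opens to 85 mm and grips with 20 to 120 N. Pads are 22 mm wide; open, the fingers measure 114 mm over their backs; the gripper's body (76 mm by 85 mm) begins 54 mm behind the grasp point. The pads swing forward as they close: fully open they stand 13 mm farther back than shut.
Start: joints at [-1.168, 0.087, 0.176, 1.66, 0, 1.571], TCP at [0.216, -0.506, 0.231] pointing down, gripper open.
Joint ranges: [-3.13, 3.13], [-0.85, 1.81], [-1.15, 1.24], [-2.2, 2.28], [-1.44, 1.52], [-3.14, 3.14]. Speed limits (rad/s): [2.22, 2.22, 2.57, 3.14, 3.14, 3.14].

## Interface

Orientations are given as a rotation vector (axis times angle).
In Python, from rig import readout, camera, get_calibration, robot gives the robot as it stands.
- The arm moves only by the tool arm_command, never from a script. Its argument "moves" is a list that holds one entry, the list of rows, each a list of 4 numbers: the shift along the tool's x, y, z in units of 50 mm (1.0 is 50 mm), then the turn about the tool's y in units of 5 degrees (1.0 is 5 degrees). In form: [[[x, y, z, twist], ...]]. A call has 1 to 10 rows; each row is the pose to reach, as a shift and turn from the pose measured when the call began, along the tool's axes at that moment; what a row does not reach only later rows make up. A row lasts 1/10 s, in which the tool goes at most 50 mm and 8.59 degrees, less where a joint would pass 70% of its speed; a pose out of reach is approached as far as the arm can. A call with a gripper value outside its range is refused whole. "jaw" is the gripper's target within -1 to 1 (fully open at 1, half-way at 0, shut at -1), set as the call begins (left out, the last holds). The fingers move at their own pace and stop on an object; "squeeze" is the grip in N (left out, the last holds). Time passes only in rows, so rows that repeat a pose let the fingers close. It gives the time, the measured TCP pose, the force and the opening at its end, in the units of the state.
- readout.get_obs(): the state, without advancing time (a new reading comes with each control period).
- camera(name): name is "scene" or "top" or "wrist"; returns (picture, depth): 384x512x3 uint8, blue, green, red; 384x512 float32, m along the optical axis (not along the pixel's ray), 0 where there is no reading.
- get_calibration(name): a dict with "fovy" (degrees; the focal length in pixels is half the picture's height over the tangent of half this angle, whatever the lens; pixels are square), "cx", "cy" (the principal point, pixels), "dist" ([k1, k2, p1, p2, k3] as OpenCV has them; the pictures are not rectified), "T" (4x4, takes a point from camera to world coordinates); the wrist camera has in their place "hand_eye" (4x4, takes a point from camera to tool coordinates, whose origin is the TCP and whose axes are the tool frame's). Camera axes: x right, y down, z forward; pixel columns grow to the right and rows downward; lengths in m; the calibration is good to about 2 mm. A picture is of the moment at which its call begins: read the wrist's pose just before it. get_calibration takes no time and is no camera call.
- robot.sign_off(): hands the job in, once; it reports no verdict.
The state is a dict: "clock": time; "q": joint angles; "qd": joint speeds; "effort": joint torques, N m; "ee_pos": TCP position; "tool_rot": TCP orientation; "force": force on the tool from outside, world axes, zero at the start; "wrist_torque": the same for the moment, N m; "grip_width": finger opening in m.
Only numpy, scipy, OpenCV 4.12 (cv2) and the standard library are available. Lean on these libraries where they do the work, as an engineer would, in place of code of your own. Each camera call takes 0.05 s, during which the arm holds its last target.

## Working session

There is one attempt and no reset: what is moved stays moved. The work goes in short steps, Python scripts to look and compute and a tool call to move; the robot and the scene stay as the last step left them, time stands still between calls to the robot, and variables do not carry over. Pictures are saved under pics/ and viewed, and the job is handed in when it is done.

Besides the shell and the picture viewer there is one more tool, called after ">>>" by a JSON object that holds its "api" and its "payload". arm_command: Moves the arm, as the interface text tells. Its arguments: {"type":"object","properties":{"moves":{"type":"array","items":{"type":"array","items":{"type":"array","items":{"type":"number"}}}},"jaw":{"type":"number"},"squeeze":{"type":"number"}},"required":["moves"]}

```bash
ls; mkdir -p pics
python3 - <<'E'
from rig import readout,camera,get_calibration
import cv2
o=readout.get_obs();print(o)
for n in("scene","top","wrist"):
    p,d=camera(n);cv2.imwrite(f"pics/{n}0.png",p);c=get_calibration(n);print(n,c)
E
```

```text
pics
{'clock': 0.0, 'q': array([-1.16796803e+00,  8.74653890e-02,  1.75096917e-01,  1.65978504e+00,
       -2.38772944e-06,  1.57082623e+00]), 'qd': array([-0.0016697 , -0.00152103,  0.00100478, -0.00032865, -0.00057962,
       -0.00025842]), 'effort': array([-2.58952001e-03, -5.20368290e+01,  4.64822602e+01,  1.55816926e-02,
       -2.86080385e-04,  3.27990051e-06]), 'ee_pos': array([ 0.21551907, -0.50575943,  0.23056105]), 'tool_rot': array([-0.40863461,  2.00145861, -1.9987451 ]), 'force': array([ 0.21263667, -0.90480383, -0.05182522]), 'wrist_torque': array([ 0.01434633, -0.01802376,  0.07509543]), 'grip_width': 0.08560367563796169}
scene {'fovy': 56.55156593013498, 'cx': 256.16226926099785, 'cy': 192.83801086827725, 'dist': array([-0.00434127,  0.        ,  0.        ,  0.        ,  0.        ]), 'T': array([[ 0.83447714,  0.30836769, -0.4566807 ,  0.95183725],
       [ 0.5510174 , -0.45904039,  0.69689436, -0.66839864],
       [ 0.00526482, -0.83318142, -0.55297468,  0.69032112],
       [ 0.        ,  0.        ,  0.        ,  1.        ]])}
top {'fovy': 49.21085089563989, 'cx'
[... 200 characters left out ...]
  [-0.99955392, -0.02208571, -0.0201043 ,  0.00255166],
       [ 0.021198  , -0.05045673, -0.99850126,  1.29575488],
       [ 0.        ,  0.        ,  0.        ,  1.        ]])}
wrist {'fovy': 68.45349794999298, 'cx': 253.5544376882872, 'cy': 194.12305751491965, 'dist': array([-0.06569357,  0.        ,  0.        ,  0.        ,  0.        ]), 'hand_eye': array([[-6.74776310e-04,  9.58616054e-01,  2.84701255e-01,
        -7.36050949e-02],
       [-2.93103736e-04, -2.84701498e-01,  9.58616175e-01,
        -1.42283107e-01],
       [ 9.99999729e-01,  5.63404484e-04,  4.73083773e-04,
        -7.63102585e-05],
       [ 0.00000000e+00,  0.00000000e+00,  0.00000000e+00,
         1.00000000e+00]])}
```

View pics/scene0.png

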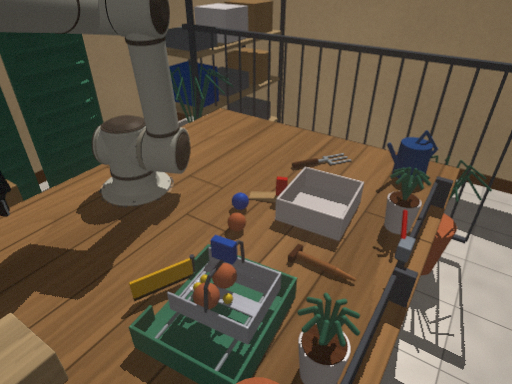

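View pics/top0.png

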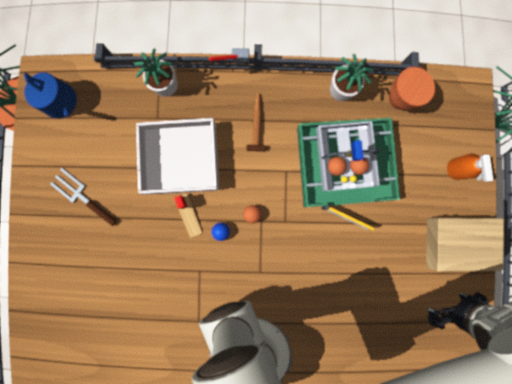

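View pics/wrist0.png

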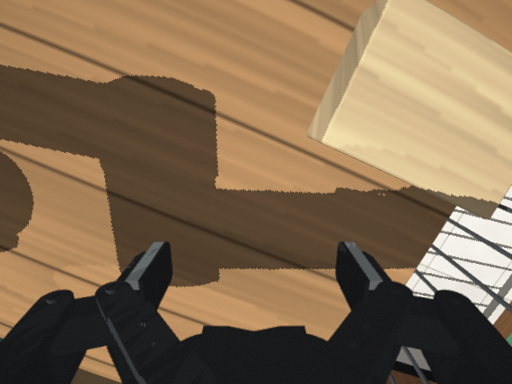

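The top view shows the tray at about (350,163), the open gate (355,217), the wedge (188,215) with its red tab at (181,202), the trough (177,155), a stray terracotta stone (254,213), the blue look-alike (221,231) and the dibber (257,122).

```bash
cat > h.py <<'E'
import numpy as np,cv2
from rig import readout,camera,get_calibration
from scipy.spatial.transform import Rotation as R
def K(n):
    c=get_calibration(n);f=192/np.tan(np.radians(c['fovy']/2));return np.array([[f,0,c['cx']],[0,f,c['cy']],[0,0,1]]),c
def pose():
    o=readout.get_obs();return np.array(o['ee_pos']),R.from_rotvec(o['tool_rot']),o
def Tcam(n):
    k,c=K(n)
    if 'T' in c: return c['T']
    p,r,_=pose();T=np.eye(4);T[:3,:3]=r.as_matrix();T[:3,3]=p;return T@c['hand_eye']
def ray(n,uv):
    k,c=K(n);x=cv2.undistortPoints(np.array(uv,float).reshape(-1,1,2),k,c['dist']).reshape(-1,2)
    return np.c_[x,np.ones(len(x))]
def onz(n,uv,z,T=None):
    T=Tcam(n) if T is None else T
    d=ray(n,uv)@T[:3,:3].T;o=T[:3,3];z=np.broadcast_to(z,len(d));return o+d*((z-o[2])/d[:,2])[:,None]
def cloud(n,d,T):
    v,u=np.mgrid[:384,:512];x=ray(n,np.c_[u.ravel(),v.ravel()]).reshape(384,512,3)
    return (x*d[...,None])@T[:3,:3].T+T[:3,3]
def proj(n,P,T=None):
    T=Tcam(n) if T is None else T;k,c=K(n);I=np.linalg.inv(T)
    return cv2.projectPoints(np.array(P,float).reshape(-1,1,3),cv2.Rodrigues(I[:3,:3])[0],I[:3,3],k,c['dist'])[0].reshape(-1,2)
def snap(n,name):
    T=Tcam(n);p,d=camera(n);cv2.imwrite(f"pics/{name}.png",p);np.savez(f"/tmp/{name}.npz",p=p,d=d,T=T);return p,d,T
def crop(p,x0,y0,x1,y1,s,name):
    cv2.imwrite(f"pics/{name}.png",cv2.resize(p[y0:y1,x0:x1],None,fx=s,fy=s,interpolation=cv2.INTER_CUBIC))
E
python3 - <<'E'
from h import *
p,d,T=snap('top','top1');crop(p,120,90,280,250,4,'c1');crop(p,280,100,420,240,4,'c2')
s,ds,Ts=snap('scene','scene1');crop(s,120,160,380,384,3,'c3')
C=cloud('top',d,T);np.save('/tmp/C.npy',C)
for u,v in[(200,230),(250,250),(181,202),(188,217),(254,213),(220,231),(357,150),(177,150),(140,150)]:print(u,v,C[v,u].round(3))
E
```

```text
200 230 [0.387 0.164 0.011]
250 250 [ 0.328  0.01  -0.   ]
181 202 [0.47  0.212 0.085]
188 217 [0.426 0.202 0.012]
254 213 [0.443 0.    0.055]
220 231 [0.388 0.099 0.056]
357 150 [ 0.612 -0.262  0.232]
177 150 [0.632 0.244 0.006]
140 150 [0.622 0.343 0.068]
```

View pics/c1.png

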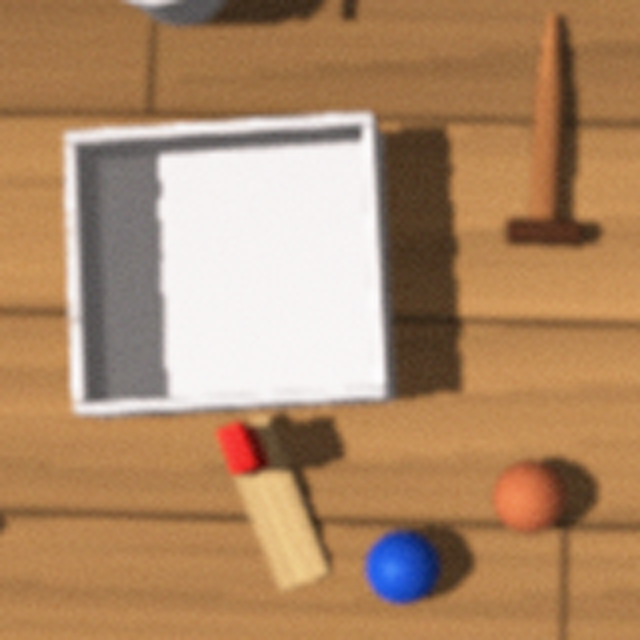

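View pics/c2.png

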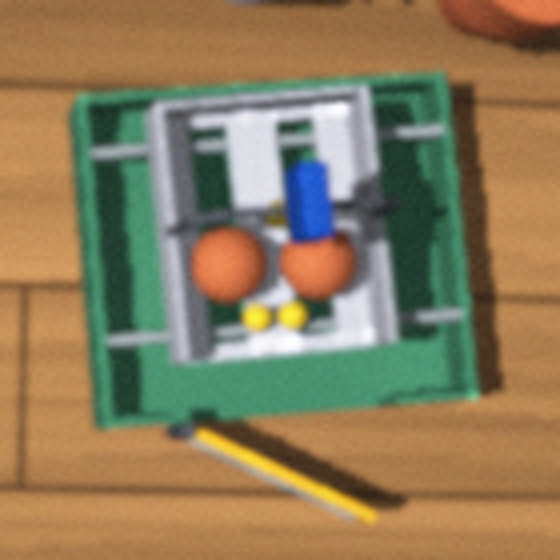

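View pics/c3.png

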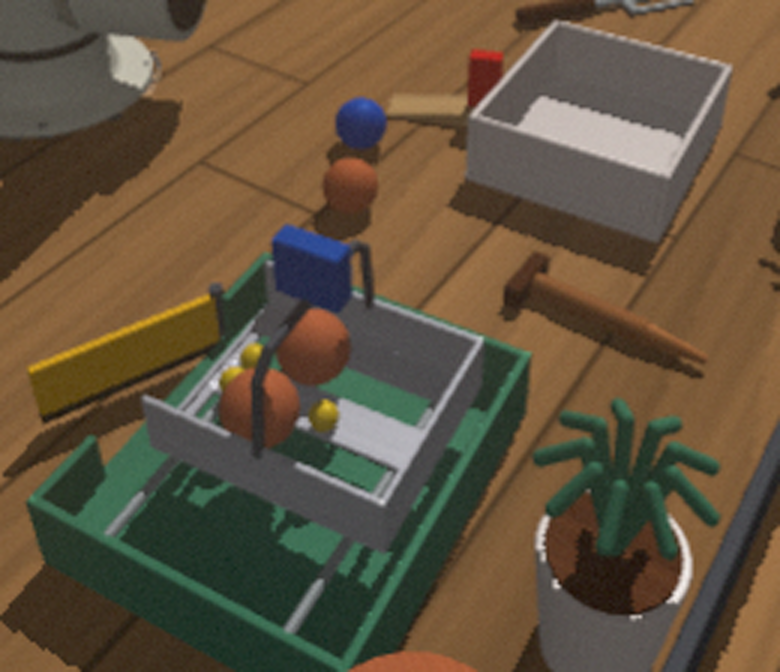

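Run:
```python
from h import *
f=np.load('/tmp/top1.npz');T=f['T']
c=lambda l,ox,oy:[(ox+a/4,oy+b/4) for a,b in l]
tr=onz('top',c([(72,95),(445,73),(480,398),(98,428)],280,100),.07,T);print('tray\n',tr.round(4),tr.mean(0).round(4))
for i,j in((0,1),(1,2),(2,3),(3,0)):print(np.linalg.norm(tr[i]-tr[j]).round(4),np.degrees(np.arctan2(*(tr[j]-tr[i])[[1,0]])).round(2))
po=onz('top',c([(65,132),(374,113),(393,399),(73,413)],120,90),.08,T);print('pot\n',po.round(4),po.mean(0).round(4))
for i,j in((0,1),(1,2),(2,3),(3,0)):print(np.linalg.norm(po[i]-po[j]).round(4),np.degrees(np.arctan2(*(po[j]-po[i])[[1,0]])).round(2))
tip=onz('top',c([(281,590),(328,571)],120,90),.005,T);print('tip',tip.round(4),tip.mean(0).round(4))
tab=onz('top',c([(218,429),(247,422),(262,465),(231,474)],120,90),.085,T);print('tab',tab.round(4),tab.mean(0).round(4))
print('gate',onz('top',c([(372,520),(378,515)],280,100),.07,T).round(4))
print('stone',onz('top',c([(529,497)],120,90),.028,T).round(4),'blue',onz('top',c([(403,567)],120,90),.028,T).round(4))
b=onz('top',c([(287,165),(325,162),(332,238),(292,243)],280,100),.236,T);print('block',b.round(4),b.mean(0).round(4))
C=cloud('top',f['d'],T);C2=C[100:240,280:420];print('cloud max',C2[...,2].max())
p=f['p'].astype(int);m=(p[...,0]>150)&(p[...,2]<80);m[:, :300]=0;m[:100]=0;print('blue cloud',m.sum(),np.median(C[m],0).round(4))
```

```text
tray
 [[ 0.7103 -0.1244  0.07  ]
 [ 0.7373 -0.4089  0.07  ]
 [ 0.4916 -0.4356  0.07  ]
 [ 0.4638 -0.1473  0.07  ]] [ 0.6007 -0.2791  0.07  ]
0.2857 -84.59
0.2472 -173.79
0.2896 95.5
0.2476 5.31
pot
 [[0.7008 0.3552 0.08  ]
 [0.7185 0.1256 0.08  ]
 [0.5084 0.1056 0.08  ]
 [0.493  0.3402 0.08  ]] [0.6052 0.2316 0.08  ]
0.2302 -85.6
0.211 -174.54
0.2351 93.77
0.2084 4.13
tip [[0.3631 0.1946 0.005 ]
 [0.3786 0.1587 0.005 ]] [0.3708 0.1766 0.005 ]
tab [[0.4836 0.2316 0.085 ]
 [0.4892 0.2106 0.085 ]
 [0.4584 0.1988 0.085 ]
 [0.4513 0.2212 0.085 ]] [0.4706 0.2155 0.085 ]
gate [[ 0.3994 -0.3534  0.07  ]
 [ 0.4032 -0.3579  0.07  ]]
stone [[0.4391 0.0054 0.028 ]] blue [[0.3842 0.0993 0.028 ]]
block [[ 0.634  -0.2473  0.236 ]
 [ 0.6368 -0.2724  0.236 ]
 [ 0.5875 -0.2771  0.236 ]
 [ 0.5835 -0.2508  0.236 ]] [ 0.6104 -0.2619  0.236 ]
cloud max 1.2957548755512316
blue cloud 151 [ 0.6119 -0.2623  0.2351]
```

```bash
cat >> h.py <<'E'
def mv(target,zyaw=None):
    "units to move TCP to target; zyaw: desired world yaw deg of tool z (mod 180)"
    p,r,o=pose();s=r.inv().apply(np.array(target)-p)/.05
    z=r.apply([0,0,1]);cy=np.degrees(np.arctan2(z[1],z[0]))
    out=f"t={o['clock']:.2f} pos {p.round(4)} zyaw {cy:.2f} tooly {r.apply([0,1,0]).round(3)} q6 {o['q'][5]:.2f} | shift {s.round(3)}"
    if zyaw is not None:
        for k in(0,180):
            d=(zyaw+k-cy+180)%360-180 
            # rotation about tool y (down) by +a => world yaw by -a
            out+=f" | twist {-d/5:.2f}"
    print(out);return s
E
python3 - <<'E'
from h import *
mv([.4706,.2155,.20],-158.7+90)
E
```

```text
t=0.25 pos [ 0.2156 -0.5059  0.2309] zyaw -66.92 tooly [-0.     0.001 -1.   ] q6 1.57 | shift [-10.348   0.626 -11.273] | twist 0.36 | twist -35.64
```

>>> {"api": "arm_command", "payload": {"moves": [[[-0.65,0,-0.7,0],[-1.3,0,-1.4,0],[-1.95,0,-2.1,0],[-2.6,0,-2.8,0],[-3.25,0,-3.5,0],[-3.9,0,-4.2,0],[-4.55,0,-4.9,0],[-5.2,0,-5.6,0],[-5.85,0,-6.3,0],[-6.5,0,-7.0,0]]], "jaw": 1}}

```text
clock: 1.25
ee_pos: [0.3775, -0.0546, 0.2314]
tool_rot: [-0.407, 2.0, -2.0]
force: [1.4, -0.1, -0.2]
grip_width: 0.0853
```

Run:
```python
from h import *
mv([.4706,.2155,.20],-158.7+90);print(pose()[2]['q'])
```

```text
t=1.25 pos [ 0.3775 -0.0546  0.2314] zyaw -66.93 tooly [ 0.001  0.    -1.   ] q6 2.60 | shift [-3.829  0.632 -4.24 ] | twist 0.35 | twist -35.65
[-1.43959089e-01 -3.12193354e-01 -1.86386773e-01  1.69591510e+00
  4.97019960e-04  2.59502021e+00]
```

>>> {"api": "arm_command", "payload": {"moves": [[[-0.4,0,-0.4,-1.7],[-0.8,0,-0.8,-3.4],[-1.2,0,-1.2,-5.1],[-1.6,0,-1.6,-6.8],[-2.0,0,-2.0,-8.5],[-2.4,0,-2.4,-10.2],[-2.8,0,-2.9,-11.9],[-3.2,0,-3.4,-13.6],[-3.6,0,-3.9,-15.3],[-3.8,0,-4.2,-17]]], "jaw": 0}}

```text
clock: 2.25
ee_pos: [0.4703, 0.2151, 0.231]
tool_rot: [-1.344, 0.968, -0.968]
force: [0.0, -0.9, -0.1]
grip_width: 0.0423
```

Run:
```python
from h import *
mv([.4706,.2155,.20],-158.7+90)
```

```text
t=2.25 pos [0.4703 0.2151 0.231 ] zyaw 18.49 tooly [ 0.  0. -1.] q6 1.68 | shift [-0.006  0.621  0.008] | twist 17.44 | twist -18.56
```

>>> {"api": "arm_command", "payload": {"moves": [[[0,0,0,-1.7],[0,0,0,-3.4],[0,0,0,-5.1],[0,0,0,-6.8],[0,0,0,-8.5],[0,0,0,-10.2],[0,0,0,-11.9],[0,0,0,-13.6],[0,0,0,-15.3],[0,0,0,-17]]]}}

```text
clock: 3.25
ee_pos: [0.4703, 0.215, 0.2309]
tool_rot: [-1.562, -0.19, 0.19]
force: [-0.2, -0.9, 0.3]
grip_width: 0.0432
```

>>> {"api": "arm_command", "payload": {"moves": [[[0,0,0,-1.5],[0,0,0,-1.5]]]}}

```text
clock: 3.45
ee_pos: [0.4702, 0.215, 0.2308]
tool_rot: [-1.55, -0.294, 0.294]
force: [0.1, -0.6, 0.2]
grip_width: 0.043
```

Run:
```python
from h import *
mv([.4706,.2155,.20],-158.7+90)
p,d,T=snap('wrist','w1')
p,d,T=snap('top','top2');crop(p,120,90,280,250,4,'c4')
```

```text
t=3.45 pos [0.4702 0.215  0.2308] zyaw 111.45 tooly [-0.  0. -1.] q6 0.05 | shift [0.011 0.617 0.006] | twist -35.97 | twist 0.03
```

View pics/w1.png

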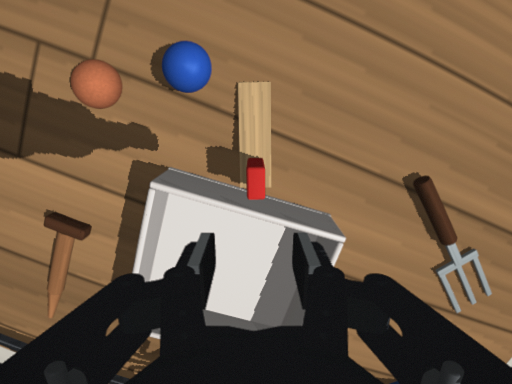

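The wrist view shows the red tab at (257,182) and the wedge's tip at (254,83). The terracotta stone is at (96,84) and the blue look-alike at (187,67).

Run:
```python
from h import *
f=np.load('/tmp/w1.npz');C=cloud('wrist',f['d'],f['T']);p=f['p'].astype(int)
m=(p[...,2]>120)&(p[...,1]<50)&(p[...,0]<50);P=C[m]
print(m.sum(),P[:,2].max());t=P[P[:,2]>.08];print(t.mean(0).round(4),t.min(0).round(4),t.max(0).round(4))
tip=onz('wrist',[(239,82),(270,82)],.005,f['T']);print(tip.round(4),tip.mean(0))
a=t.mean(0)[:2]-tip.mean(0)[:2];print(np.linalg.norm(a),np.degrees(np.arctan2(*-a[::-1])))
print('stone',onz('wrist',[(96,84)],.028,f['T']).round(4))
```

```text
348 0.37311587464899837
[0.4703 0.2145 0.0863] [0.4033 0.1888 0.0813] [0.4898 0.2275 0.3731]
[[0.3786 0.1599 0.005 ]
 [0.3647 0.1953 0.005 ]] [0.37164212 0.17758856 0.005     ]
0.105357366988468 -159.471110660883
stone [[0.4415 0.0045 0.028 ]]
```

>>> {"api": "arm_command", "payload": {"moves": [[[0,0.9,0,0],[0,1.8,0,0],[0,2.6,0,0],[0,3.2,0,0],[0,3.6,0,0],[0,3.66,0,0],[0,3.66,0,0]]]}}

```text
clock: 4.25
ee_pos: [0.4701, 0.215, 0.048]
tool_rot: [-1.552, -0.287, 0.288]
force: [0.5, 0.3, 0.0]
grip_width: 0.0427
```

>>> {"api": "arm_command", "payload": {"moves": [[[0,0,0,0],[0,0,0,0],[0,0,0,0],[0,0,0,0],[0,0,0,0]]], "jaw": -1, "squeeze": 50}}

```text
clock: 4.75
ee_pos: [0.4708, 0.2154, 0.0495]
tool_rot: [-1.551, -0.289, 0.286]
force: [-0.4, 0.8, 6.0]
grip_width: 0.0194
```

>>> {"api": "arm_command", "payload": {"moves": [[[0,-0.4,0,0],[0,-1,0,0],[0,-1.8,0,0],[0,-2.6,0,0],[0,-3,0,0],[0,-3,0,0]]]}}

```text
clock: 5.35
ee_pos: [0.4717, 0.2158, 0.2027]
tool_rot: [-1.55, -0.293, 0.282]
force: [0.3, 0.0, -2.2]
grip_width: 0.0192
```

Run:
```python
from h import *
mv([.27,-.326,.2],95.5);print(pose()[2]['grip_width'])
```

```text
t=5.35 pos [0.4717 0.2158 0.2027] zyaw 110.97 tooly [ 0.006  0.003 -1.   ] q6 0.06 | shift [-7.646e+00 -6.000e-03 -8.674e+00] | twist 3.09 | twist -32.91
0.01917919399091718
```

>>> {"api": "arm_command", "payload": {"moves": [[[-0.3,0,-0.35,1.65],[-0.6,0,-0.7,3.3],[-0.9,0,-1.05,4.95],[-1.2,0,-1.4,6.6],[-1.5,0,-1.75,8.25],[-1.8,0,-2.1,9.9],[-2.1,0,-2.45,11.55],[-2.4,0,-2.8,13.2],[-2.7,0,-3.15,14.85],[-3.0,0,-3.5,16.5]]]}}

```text
clock: 6.35
ee_pos: [0.3934, -0.0021, 0.1997]
tool_rot: [-1.397, 0.838, -0.841]
force: [-0.4, -0.2, -1.9]
grip_width: 0.0195
```

Run:
```python
from h import *
mv([.27,-.326,.2],95.5);print(pose()[2]['q'])
```

```text
t=6.35 pos [ 0.3934 -0.0021  0.1997] zyaw 28.13 tooly [ 0.004  0.003 -1.   ] q6 1.07 | shift [ 4.549 -0.037 -5.23 ] | twist -13.47 | twist 22.53
[-0.00776623 -0.29976834 -0.23879616  1.62750493  0.00322434  1.07208638]
```

>>> {"api": "arm_command", "payload": {"moves": [[[0.4,0,-0.45,1.65],[0.8,0,-0.9,3.3],[1.2,0,-1.4,4.95],[1.6,0,-1.85,6.6],[2.0,0,-2.3,8.25],[2.4,0,-2.75,9.9],[2.8,0,-3.2,11.55],[3.2,0,-3.7,13.2],[3.6,0,-4.1,14.85],[4.0,0,-4.6,16.5]]]}}

```text
clock: 7.35
ee_pos: [0.284, -0.2877, 0.1966]
tool_rot: [-0.59, 1.871, -1.865]
force: [1.5, 0.3, -2.0]
grip_width: 0.0195
```

Run:
```python
from h import *
mv([.27,-.326,.2],95.5);print(pose()[2]['q'])
```

```text
t=7.35 pos [ 0.284  -0.2877  0.1966] zyaw -54.72 tooly [ 0.003  0.005 -1.   ] q6 1.73 | shift [ 0.671 -0.072  0.463] | twist -30.04 | twist 5.96
[-0.79565141 -0.2692047  -0.22125465  1.6198232   0.00538044  1.73015171]
```

>>> {"api": "arm_command", "payload": {"moves": [[[0.2,0,0.1,1.5],[0.4,0,0.25,3],[0.6,0,0.4,4.5],[0.67,0,0.46,5.96],[0.67,0,0.46,5.96]]]}}

```text
clock: 7.85
ee_pos: [0.2694, -0.3259, 0.1945]
tool_rot: [-0.099, 2.18, -2.166]
force: [-0.6, 0.6, -2.1]
grip_width: 0.0192
```

Run:
```python
from h import *
mv([.27,-.326,.2],95.5)
p,d,T=snap('wrist','w2')
p,d,T=snap('top','top3');crop(p,260,120,420,280,4,'c5')
p,d,T=snap('scene','s3')
```

```text
t=7.85 pos [ 0.2694 -0.3259  0.1945] zyaw -84.69 tooly [ 0.001  0.006 -1.   ] q6 2.17 | shift [-0.012 -0.109  0.002] | twist 35.96 | twist -0.04
```

View pics/w2.png

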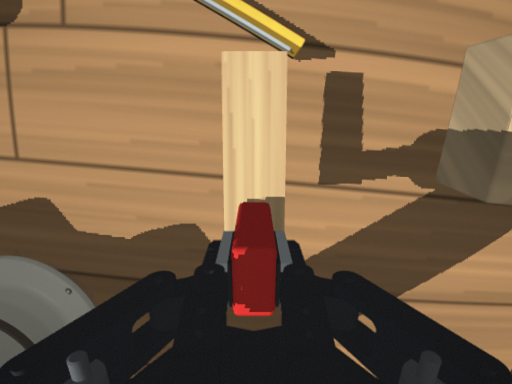

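View pics/c5.png

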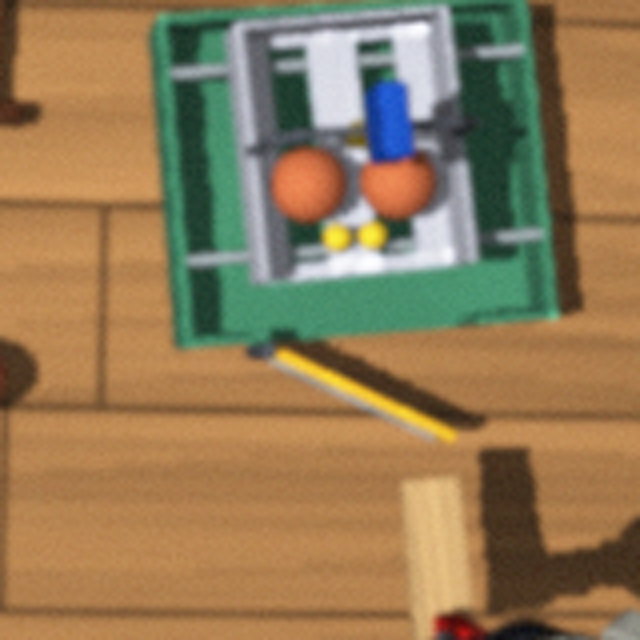

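View pics/s3.png

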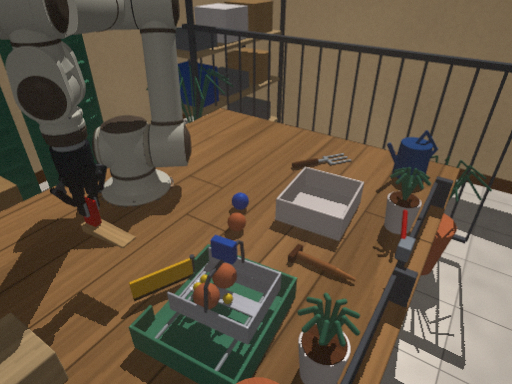

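Run:
```python
from h import *
f=np.load('/tmp/w2.npz');C=cloud('wrist',f['d'],f['T'])
for u,v in[(226,55),(254,56),(282,55),(254,100),(254,150),(230,150),(254,190)]:print(u,v,C[v,u].round(4))
a=onz('wrist',[(222,52),(287,52)],.145,f['T']);print(a)
```

```text
226 55 [ 0.3741 -0.2986  0.1506]
254 56 [ 0.3752 -0.3157  0.15  ]
282 55 [ 0.3773 -0.3326  0.1507]
254 100 [ 0.3492 -0.3182  0.1534]
254 150 [ 0.3187 -0.321   0.1573]
230 150 [ 0.3173 -0.3059  0.1576]
254 190 [ 0.2931 -0.3235  0.1597]
[[ 0.37665343 -0.29534684  0.145     ]
 [ 0.38041822 -0.33595458  0.145     ]]
```

>>> {"api": "arm_command", "payload": {"moves": [[[0,0.8,0,0],[0,1.6,0,0],[0,2.3,0,0],[0,2.7,0,0],[0,2.85,0,0],[0,2.88,0,0],[0,2.88,0,0]]]}}

```text
clock: 8.7
ee_pos: [0.2706, -0.3249, 0.0525]
tool_rot: [-0.105, 2.173, -2.164]
force: [0.2, -1.0, -1.8]
grip_width: 0.0194
```

Run:
```python
from h import *
mv([.416,-.312,.049],95.5);print(pose()[2]['force'])
```

```text
t=8.70 pos [ 0.2706 -0.3249  0.0525] zyaw -84.25 tooly [ 0.003  0.005 -1.   ] q6 2.16 | shift [-2.919  0.08   0.036] | twist -35.95 | twist 0.05
[ 0.21507776 -1.00422766 -1.82133579]
```

>>> {"api": "arm_command", "payload": {"moves": [[[0,0.04,0,0],[-0.2,0.06,0,0],[-0.5,0.06,0,0],[-0.8,0.06,0,0],[-1.1,0.06,0,0],[-1.4,0.06,0,0],[-1.7,0.06,0,0],[-1.9,0.06,0,0],[-2.0,0.06,0,0]]]}}

```text
clock: 9.6
ee_pos: [0.371, -0.3146, 0.0495]
tool_rot: [-0.107, 2.173, -2.163]
force: [-0.9, -0.5, -3.8]
grip_width: 0.0196
```

Run:
```python
from h import *
mv([.416,-.312,.049],95.5);print(pose()[2]['force'])
p,d,T=snap('wrist','w3')
p,d,T=snap('top','top4');crop(p,260,120,420,280,4,'c6')
```

```text
t=9.60 pos [ 0.371  -0.3146  0.0495] zyaw -84.21 tooly [ 0.003  0.005 -1.   ] q6 2.33 | shift [-0.9    0.013  0.039] | twist -35.94 | twist 0.06
[-0.90482147 -0.51660692 -3.7662389 ]
```

View pics/w3.png

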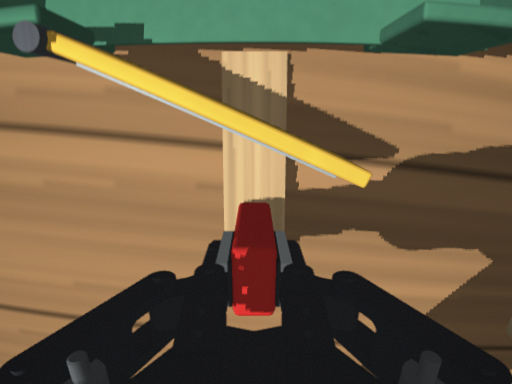

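The wedge is passing under the gate, with its tip at (255,50). I'll keep pushing.

>>> {"api": "arm_command", "payload": {"moves": [[[-0.2,0,0.02,0],[-0.4,0,0.03,0],[-0.6,0,0.03,0],[-0.7,0,0.03,0],[-0.75,0,0.03,0]]]}}

```text
clock: 10.2
ee_pos: [0.4086, -0.3122, 0.0496]
tool_rot: [-0.107, 2.174, -2.162]
force: [0.2, -0.4, -4.7]
grip_width: 0.0197
```

>>> {"api": "arm_command", "payload": {"moves": [[[-0.05,0,0,0],[-0.1,0,0,0],[-0.1,0,0,0]]]}}

```text
clock: 10.5
ee_pos: [0.4138, -0.3116, 0.0496]
tool_rot: [-0.107, 2.174, -2.162]
force: [0.4, -0.9, -4.5]
grip_width: 0.0194
```

>>> {"api": "arm_command", "payload": {"moves": [[[-0.05,0,0,0],[-0.1,0,0,0],[-0.1,0,0,0]]]}}

```text
clock: 10.8
ee_pos: [0.4187, -0.3109, 0.0495]
tool_rot: [-0.108, 2.174, -2.162]
force: [-1.6, -0.5, -4.2]
grip_width: 0.0198
```

Run:
```python
from h import *
mv([.416,-.312,.049],95.5);print(pose()[2]['force'])
p,d,T=snap('wrist','w4')
```

```text
t=10.80 pos [ 0.4187 -0.3109  0.0495] zyaw -84.17 tooly [ 0.002  0.006 -1.   ] q6 2.40 | shift [0.056 0.01  0.016] | twist -35.93 | twist 0.07
[-1.6465339  -0.47926441 -4.22178674]
```

View pics/w4.png

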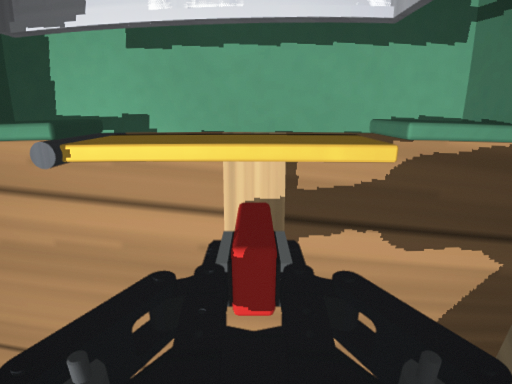

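Gate nearly shut. Pushing on in small steps.

>>> {"api": "arm_command", "payload": {"moves": [[[-0.05,0,0,0],[-0.1,0,0,0],[-0.1,0,0,0]]]}}

```text
clock: 11.15
ee_pos: [0.4213, -0.3106, 0.0495]
tool_rot: [-0.112, 2.177, -2.165]
force: [-16.2, -1.1, 3.4]
grip_width: 0.0192
```

>>> {"api": "arm_command", "payload": {"moves": [[[-0.05,0,0,0],[-0.1,0,0,0],[-0.1,0,0,0]]]}}

```text
clock: 11.45
ee_pos: [0.4214, -0.3104, 0.0498]
tool_rot: [-0.121, 2.182, -2.172]
force: [-34.1, -2.4, 13.0]
grip_width: 0.0192
```

Run:
```python
from h import *
mv([.416,-.312,.049],95.5);print(pose()[2]['force'])
```

```text
t=11.45 pos [ 0.4214 -0.3104  0.0498] zyaw -84.36 tooly [-0.013  0.004 -1.   ] q6 2.41 | shift [0.111 0.017 0.02 ] | twist -35.97 | twist 0.03
[-34.05431198  -2.36011866  13.03170767]
```

>>> {"api": "arm_command", "payload": {"moves": [[[0,0,0,0],[0,0,0,0],[0,0,0,0],[0,0,0,0],[0,0,0,0]]], "jaw": 0}}

```text
clock: 11.95
ee_pos: [0.4218, -0.3104, 0.0499]
tool_rot: [-0.12, 2.181, -2.171]
force: [-0.0, -0.1, 0.2]
grip_width: 0.0429
```

>>> {"api": "arm_command", "payload": {"moves": [[[0,-0.4,0,0],[0,-1,0,0],[0,-1.8,0,0],[0,-2.7,0,0],[0,-3.5,0,0],[0,-4.5,0,0],[0,-5,0,0]]]}}

```text
clock: 12.65
ee_pos: [0.4253, -0.3114, 0.3042]
tool_rot: [-0.116, 2.176, -2.172]
force: [0.3, -0.4, -1.1]
grip_width: 0.043
```

Run:
```python
from h import *
mv([.416,-.312,.049],95.5);print(pose()[2]['force'])
p,d,T=snap('wrist','w5')
p,d,T=snap('top','top5');crop(p,260,120,420,280,4,'c7')
```

```text
t=12.65 pos [ 0.4253 -0.3114  0.3042] zyaw -84.33 tooly [-0.008  0.001 -1.   ] q6 2.41 | shift [1.460e-01 5.105e+00 4.000e-03] | twist -35.97 | twist 0.03
[ 0.34928776 -0.35955296 -1.11345702]
```

View pics/w5.png

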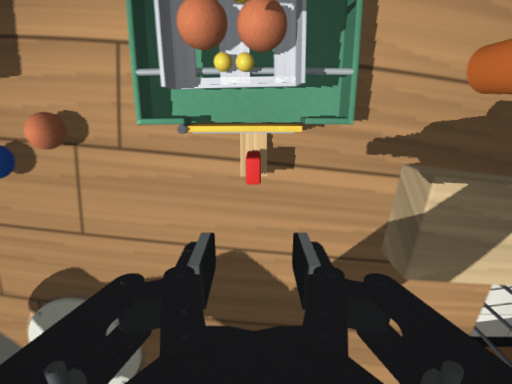

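View pics/c7.png

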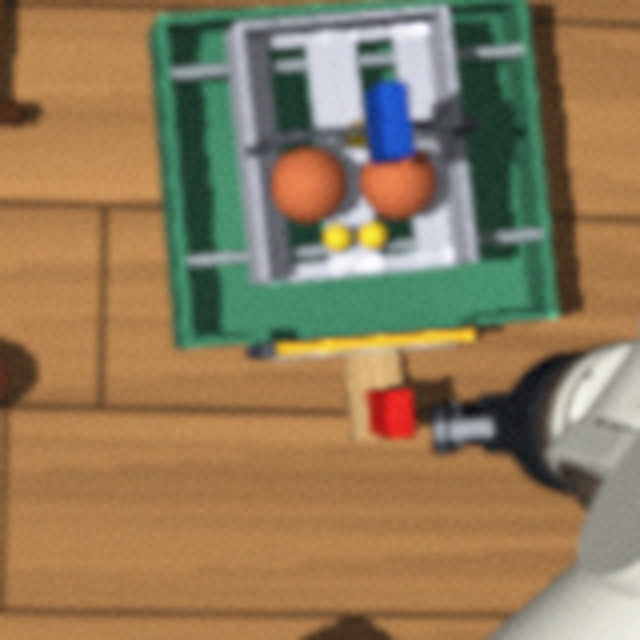

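The gate is shut against the tray's front, at y≈128 in the wrist view, and the wedge sits under it. Next I'll measure the sieve.

Run:
```python
from h import *
f=np.load('/tmp/top5.npz');T=f['T']
q=onz('top',[(260+a/4,120+b/4) for a,b in[(230,22),(450,5),(478,262),(255,283)]],[.12,.12,.12,.12],T)
print(q.round(4),q.mean(0).round(4))
for i,j in((0,1),(1,2),(2,3),(3,0)):print(np.linalg.norm(q[i]-q[j]).round(4),np.degrees(np.arctan2(*(q[j]-q[i])[[1,0]])).round(2))
p=f['p'].astype(int);C=cloud('top',f['d'],T);m=(p[...,0]>100)&(p[...,2]<70)&(p[...,1]<110)&(C[...,2]>.2)&(C[...,2]<.26);m[:,:330]=0;m[:,380:]=0;m[180:]=0
v,u=np.nonzero(m);r=cv2.minAreaRect(np.c_[C[m][:,:2]].astype(np.float32)*1000);print(r,np.median(C[m],0))
mv([.6110,-.2620,.20],96)
```

```text
[[ 0.6964 -0.1752  0.12  ]
 [ 0.7145 -0.3359  0.12  ]
 [ 0.5288 -0.3565  0.12  ]
 [ 0.5103 -0.1952  0.12  ]] [ 0.6125 -0.2657  0.12  ]
0.1616 -83.58
0.1868 -173.64
0.1624 96.55
0.1872 6.11
((613.4641723632812, -264.46929931640625), (47.60545349121094, 19.343849182128906), 8.995397567749023) [ 0.61149467 -0.26107126  0.23423952]
t=12.75 pos [ 0.4258 -0.3119  0.3041] zyaw -84.33 tooly [-0.007  0.    -1.   ] q6 2.41 | shift [-3.797  2.058 -0.624] | twist 35.93 | twist -0.07
```

>>> {"api": "arm_command", "payload": {"moves": [[[-0.6,0,-0.1,0],[-1.4,0,-0.2,0],[-2.2,0,-0.35,0],[-3.0,0,-0.5,0],[-3.6,0,-0.6,-0.1],[-3.8,0,-0.65,-0.1],[-3.8,0,-0.65,-0.1]]], "jaw": 0.2}}

```text
clock: 13.45
ee_pos: [0.6131, -0.2598, 0.3003]
tool_rot: [-0.129, 2.172, -2.167]
force: [-1.4, 0.6, 0.9]
grip_width: 0.0513
```

Run:
```python
from h import *
mv([.612,-.263,.20],96.5);print(pose()[2]['force'])
p,d,T=snap('wrist','w6')
b=proj('wrist',[[.612,-.263,.236]],T);print(b)
```

```text
t=13.45 pos [ 0.6131 -0.2598  0.3003] zyaw -83.72 tooly [-0.009  0.002 -1.   ] q6 2.63 | shift [0.011 2.007 0.065] | twist 35.96 | twist -0.04
[-1.39331505  0.61650694  0.93199559]
[[258.0072266  210.25553241]]
```

View pics/w6.png

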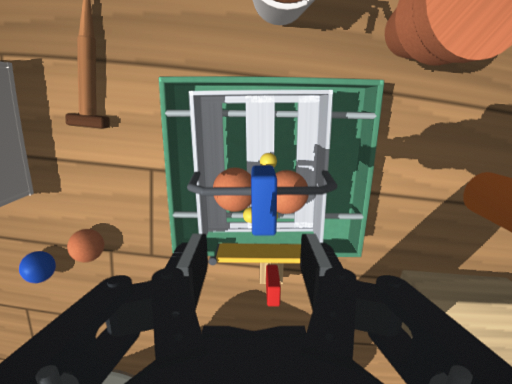

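Run:
```python
from h import *
f=np.load('/tmp/w6.npz');T=f['T'];C=cloud('wrist',f['d'],T);p=f['p'].astype(int)
m=(p[...,0]>90)&(p[...,2]<70)&(p[...,1]<110)&(abs(C[...,2]-.236)<.006);m[:,:200]=0
r=cv2.minAreaRect((C[m][:,:2]*1000).astype(np.float32));print(m.sum(),r,C[m].mean(0))
c=onz('wrist',[(198,93),(331,92)],.12,T);print(c.round(4),c.mean(0))
tr=onz('wrist',[(160,79),(382,82)],.07,T);print(tr.round(4),tr.mean(0))
print(np.degrees(np.arctan2(*(tr[0]-tr[1])[:2]))*-1,np.degrees(np.arctan2(*(c[0]-c[1])[:2]))*-1)
```

```text
1377 ((615.4940185546875, -266.8256530761719), (48.9970817565918, 19.31446647644043), 6.266453266143799) [ 0.61667049 -0.26715405  0.23538738]
[[ 0.6968 -0.1891  0.12  ]
 [ 0.714  -0.3326  0.12  ]] [ 0.7053973  -0.26084835  0.12      ]
[[ 0.7103 -0.1308  0.07  ]
 [ 0.7382 -0.4074  0.07  ]] [ 0.72429407 -0.26908273  0.07      ]
5.761624721087824 6.82701377309033
```

>>> {"api": "arm_command", "payload": {"moves": [[[0,0.3,0.12,0],[-0.03,0.8,0.14,0],[-0.03,1.3,0.14,0],[-0.03,1.7,0.14,0],[-0.03,1.95,0.14,0],[-0.03,2,0.14,0],[-0.03,2,0.14,0]]]}}

```text
clock: 14.2
ee_pos: [0.6127, -0.2673, 0.2015]
tool_rot: [-0.127, 2.172, -2.168]
force: [0.8, -0.2, 1.3]
grip_width: 0.0515
```

>>> {"api": "arm_command", "payload": {"moves": [[[0,0,0,0],[0,0,0,0],[0,0,0,0],[0,0,0,0],[0,0,0,0]]], "jaw": -1, "squeeze": 100}}

```text
clock: 14.7
ee_pos: [0.6129, -0.2676, 0.2029]
tool_rot: [-0.125, 2.17, -2.169]
force: [-1.1, -0.2, 6.7]
grip_width: 0.0188
```

Run:
```python
from h import *
mv([.615,-.2665,.20],96.5);print(pose()[2]['force'])
```

```text
t=14.70 pos [ 0.6129 -0.2676  0.2029] zyaw -83.81 tooly [-0.007  0.    -1.   ] q6 2.62 | shift [-0.044  0.058 -0.017] | twist 35.94 | twist -0.06
[-1.07539738 -0.18697699  6.65830171]
```

>>> {"api": "arm_command", "payload": {"moves": [[[0,-0.2,0,0],[0,-0.4,0.1,0],[0,-0.4,0.2,0],[0,-0.4,0.25,0],[0,-0.4,0.25,0]]]}}

```text
clock: 15.2
ee_pos: [0.6142, -0.2803, 0.2216]
tool_rot: [-0.126, 2.172, -2.169]
force: [0.7, -0.3, -7.3]
grip_width: 0.019
```

>>> {"api": "arm_command", "payload": {"moves": [[[0,0,0.4,0],[0,0,-0.4,0],[0,0,0.4,0],[0,0,-0.4,0],[0,0,0.4,0],[0,0,-0.4,0],[0,0,0.4,0],[0,0,-0.4,0],[0,0,0,0],[0,0,0,0]]]}}

```text
clock: 16.2
ee_pos: [0.6139, -0.281, 0.2201]
tool_rot: [-0.128, 2.173, -2.169]
force: [-0.2, 0.7, -5.9]
grip_width: 0.0184
```

Run:
```python
from h import *
mv([.615,-.2665,.20],96.5);print(pose()[2]['force'])
p,d,T=snap('wrist','w7')
p,d,T=snap('top','top7');crop(p,280,100,420,240,4,'c8')
p,d,T=snap('scene','s7');crop(p,120,200,320,384,4,'c9')
```

```text
t=16.20 pos [ 0.6139 -0.281   0.2201] zyaw -83.85 tooly [-0.011  0.001 -1.   ] q6 2.61 | shift [-0.057  0.402 -0.284] | twist 35.93 | twist -0.07
[-0.20141064  0.73755556 -5.90945997]
```

View pics/w7.png

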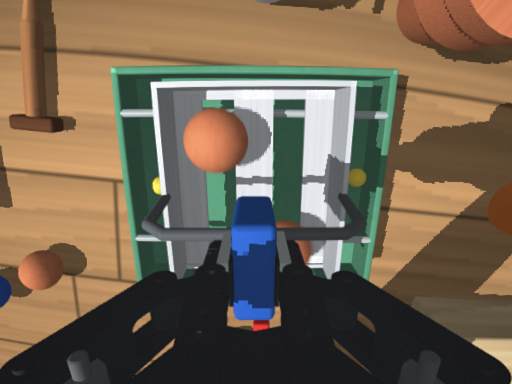

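View pics/c9.png

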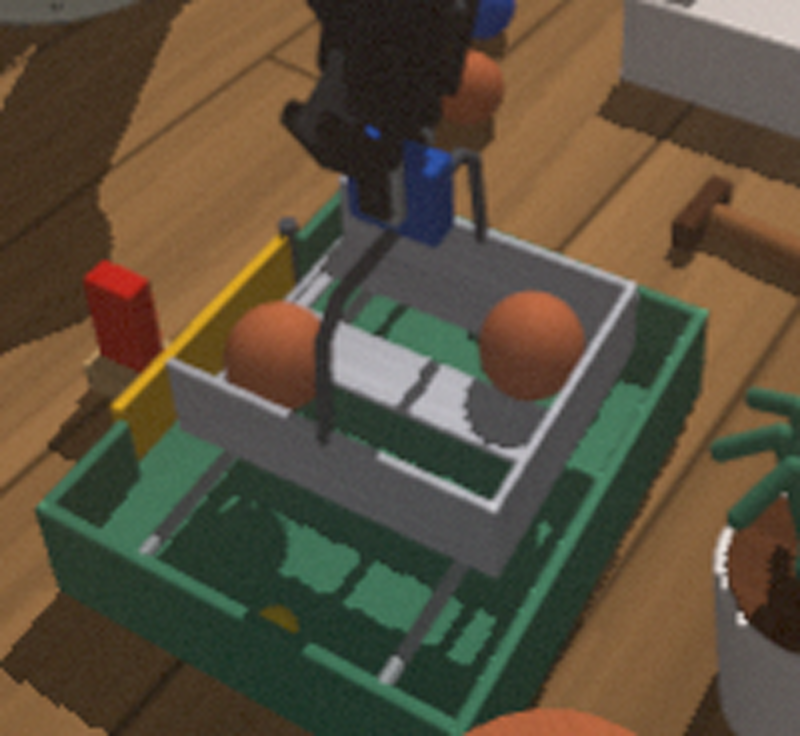

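Two pebbles show in the tray, at (160,186) and (357,177) in the wrist view. Both large stones are still in the sieve. I'll shake again and then count.

>>> {"api": "arm_command", "payload": {"moves": [[[0,0,0.5,0],[0,0,-0.4,0],[0,0,0.5,0],[0,0,-0.4,0],[0,0,0.5,0],[0,0,-0.4,0],[0,0,0.5,0],[0,0,-0.4,0],[0,0,0,0],[0,0,0,0]]]}}

```text
clock: 17.35
ee_pos: [0.614, -0.2807, 0.2206]
tool_rot: [-0.127, 2.173, -2.169]
force: [-0.0, -0.5, -7.0]
grip_width: 0.0186
```

>>> {"api": "arm_command", "payload": {"moves": [[[0,-0.2,0,0],[0,-0.6,0,0],[0,-1,0,0],[0,-1.5,0,0],[0,-2,0,0],[0,-2.3,0,0],[0,-2.4,0,0],[0,-2.4,0,0]]]}}

```text
clock: 18.15
ee_pos: [0.6155, -0.2807, 0.3417]
tool_rot: [-0.125, 2.171, -2.169]
force: [1.2, 0.8, -7.8]
grip_width: 0.0186
```

Run:
```python
from h import *
mv([.615,-.2665,.20],96.5);print(pose()[2]['force'])
p,d,T=snap('wrist','w8')
p,d,T=snap('top','top8');crop(p,280,100,420,240,4,'c10')
p,d,T=snap('scene','s8');crop(p,120,150,320,384,3.2,'c11')
```

```text
t=18.15 pos [ 0.6155 -0.2807  0.3417] zyaw -83.86 tooly [-0.008  0.    -1.   ] q6 2.61 | shift [-0.043  2.834 -0.28 ] | twist 35.93 | twist -0.07
[ 1.18289004  0.81203029 -7.80205665]
```

View pics/w8.png

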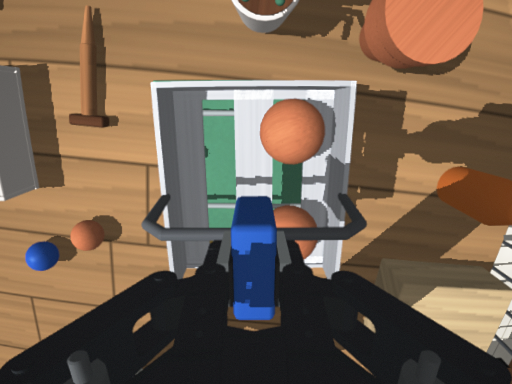

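View pics/c11.png

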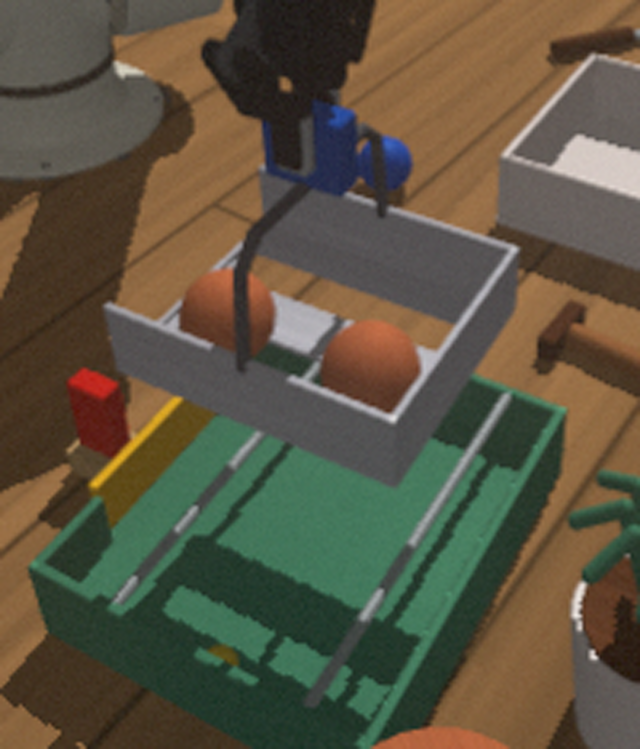

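View pics/c10.png

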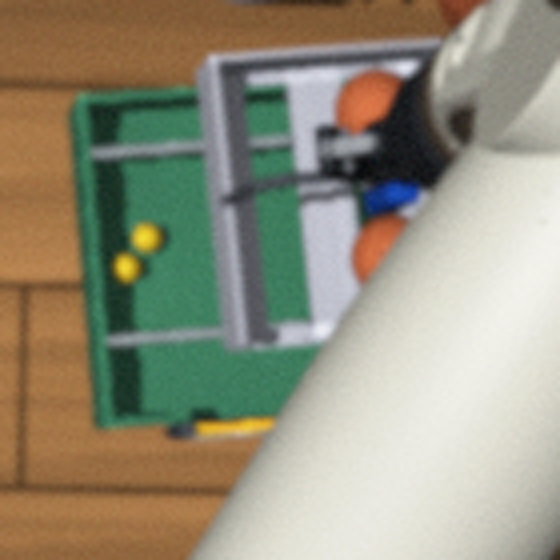

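Three pebbles lie in the tray: (146,237) and (127,266) in the top crop and (222,655) in the scene crop. That matches the three I counted in the sieve. Next I'll carry the sieve to the trough, turning the lip away from the robot, and use the new angle to check the sieve floor.

Run:
```python
from h import *
mv([.45,.24,.34],90)
```

```text
t=18.30 pos [ 0.6151 -0.2807  0.3397] zyaw -83.87 tooly [-0.011  0.002 -1.   ] q6 2.61 | shift [  2.171   0.048 -10.707] | twist -34.77 | twist 1.23
```

>>> {"api": "arm_command", "payload": {"moves": [[[0.1,0,-0.2,-0.4],[0.3,0,-0.5,-1],[0.5,0,-1,-2],[0.7,0,-1.5,-3.2],[0.9,0,-2.1,-4.6],[1.1,0,-2.7,-6],[1.2,0,-3.3,-7.4],[1.3,0,-3.8,-8.6],[1.4,0,-4.2,-9.6],[1.5,0,-4.5,-10.2]]]}}

```text
clock: 19.3
ee_pos: [0.5156, -0.0637, 0.3406]
tool_rot: [-0.894, 1.625, -1.611]
force: [-0.6, 0.5, -6.2]
grip_width: 0.0186
```

Run:
```python
from h import *
mv([.45,.24,.34],90)
p,d,T=snap('top','top9');crop(p,200,100,400,260,4,'c12')
p,d,T=snap('scene','s9');crop(p,120,80,340,384,2.5,'c13')
```

```text
t=19.30 pos [ 0.5156 -0.0637  0.3406] zyaw -32.65 tooly [-0.012  0.002 -1.   ] q6 2.02 | shift [-4.407  0.039 -4.381] | twist -24.53 | twist 11.47
```

View pics/c12.png

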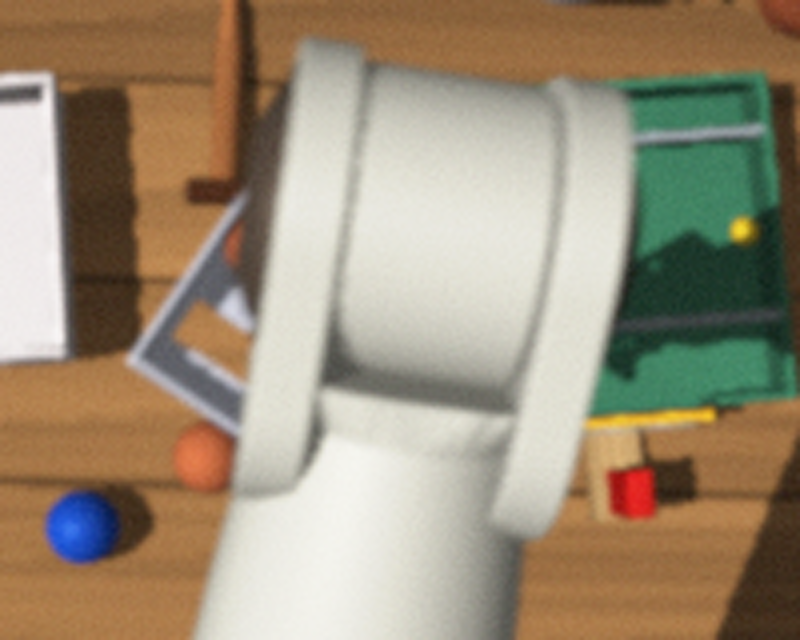

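View pics/c13.png

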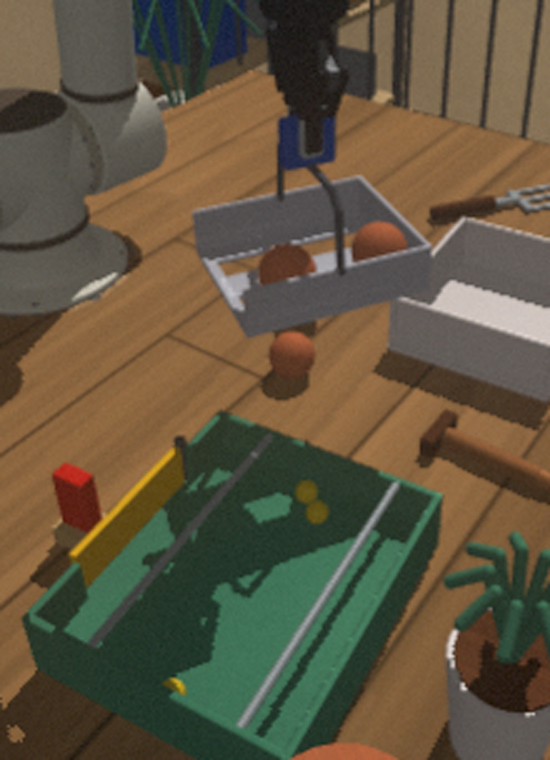

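Exactly three pebbles are in the tray, and the sieve's lip strip and middle strip are clear. Moving on to the trough.

>>> {"api": "arm_command", "payload": {"moves": [[[-0.2,0,-0.2,-0.6],[-0.5,0,-0.5,-1.6],[-0.9,0,-0.9,-3],[-1.3,0,-1.3,-4.6],[-1.7,0,-1.7,-6.2],[-2.1,0,-2.1,-7.8],[-2.5,0,-2.5,-9.4],[-2.9,0,-2.9,-11],[-3.2,0,-3.2,-12.2],[-3.4,0,-3.4,-13]]]}}

```text
clock: 20.4
ee_pos: [0.464, 0.1727, 0.3419]
tool_rot: [-1.43, 0.791, -0.772]
force: [-0.3, -0.0, -6.3]
grip_width: 0.0187
```

Run:
```python
from h import *
mv([.45,.235,.34],92)
```

```text
t=20.40 pos [0.464  0.1727 0.3419] zyaw 32.58 tooly [-0.012  0.002 -1.   ] q6 1.36 | shift [-1.2    0.044  0.435] | twist -11.88 | twist 24.12
```

>>> {"api": "arm_command", "payload": {"moves": [[[-0.2,0.1,0,-1],[-0.5,0.4,0,-2.4],[-0.8,0.8,0,-4],[-1.1,1.2,0,-5.6],[-1.3,1.6,0.1,-7.2],[-1.4,1.9,0.1,-8.8],[-1.4,2.1,0.1,-10.4],[-1.4,2.1,0.1,-11.8],[-1.4,2.1,0.1,-12.5],[-1.4,2.1,0.1,-12.5]]]}}

```text
clock: 21.4
ee_pos: [0.4293, 0.2344, 0.237]
tool_rot: [-1.567, -0.06, 0.079]
force: [0.2, -0.5, -6.6]
grip_width: 0.0186
```

Run:
```python
from h import *
mv([.45,.235,.235],95)
p,d,T=snap('scene','s10');crop(p,140,60,400,260,3,'c14')
```

```text
t=21.40 pos [0.4293 0.2344 0.237 ] zyaw 95.10 tooly [-0.012  0.002 -1.   ] q6 0.41 | shift [ 0.415  0.035 -0.026] | twist 0.02 | twist -35.98
```

View pics/c14.png

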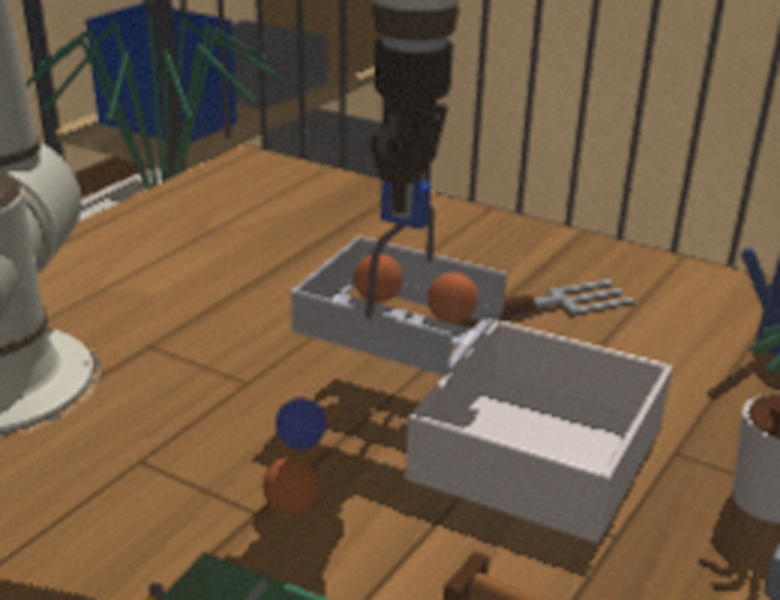

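Both large stones are in the sieve, with the lip over the trough's near rim. Next comes a brisk jerk in the lip direction with a sudden stop.

>>> {"api": "arm_command", "payload": {"moves": [[[-0.3,0,0,0],[-0.6,0,0,0],[-0.6,0,0,0],[0.4,0,0,0],[1.4,0,0,0],[1.4,0,0,0],[1.4,0,0,0],[1.4,0,0,0]]]}}

```text
clock: 22.25
ee_pos: [0.4989, 0.2404, 0.2363]
tool_rot: [-1.567, -0.058, 0.077]
force: [0.4, 0.4, -6.4]
grip_width: 0.0188
```

Run:
```python
from h import *
mv([.43,.235,.235],95)
p,d,T=snap('scene','s11');crop(p,140,60,400,260,3,'c15')
```

```text
t=22.25 pos [0.4989 0.2404 0.2363] zyaw 94.91 tooly [-0.012  0.002 -1.   ] q6 0.36 | shift [-1.381  0.043  0.01 ] | twist -0.02 | twist 35.98
```

View pics/c15.png

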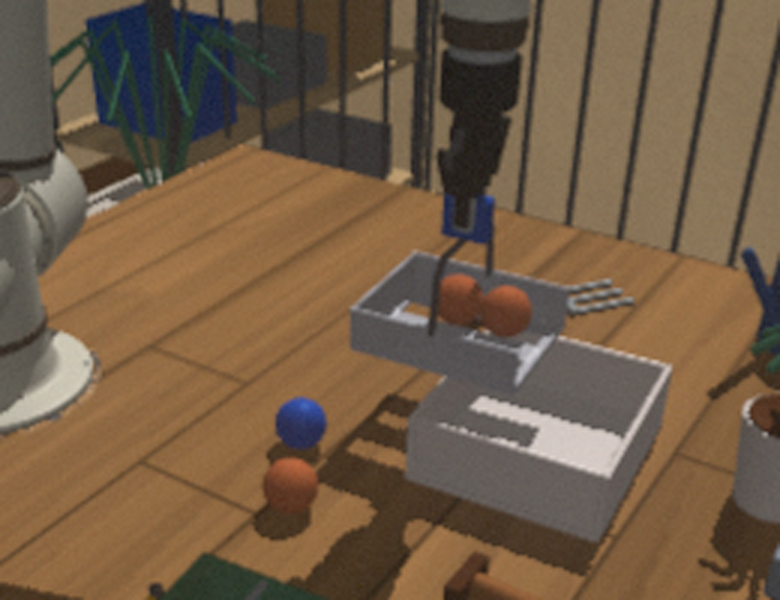

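>>> {"api": "arm_command", "payload": {"moves": [[[-0.4,0,0,0],[-0.9,0,0,0],[-1.4,0,0,0],[-1.8,0,0,0],[-2,0,0,0],[-1.0,0,0,0],[0,0,0,0],[-1,0,0,0],[-1,0,0,0],[-1,0,0,0]]]}}

```text
clock: 23.3
ee_pos: [0.4486, 0.2364, 0.2357]
tool_rot: [-1.569, -0.057, 0.079]
force: [0.6, -0.2, -7.0]
grip_width: 0.0184
```

Run:
```python
from h import *
mv([.43,.235,.235],95)
p,d,T=snap('scene','s12');crop(p,140,60,400,260,3,'c16')
```

```text
t=23.30 pos [0.4486 0.2364 0.2357] zyaw 94.96 tooly [-0.014  0.001 -1.   ] q6 0.39 | shift [-0.373  0.019  0.005] | twist -0.01 | twist 35.99
```

View pics/c16.png

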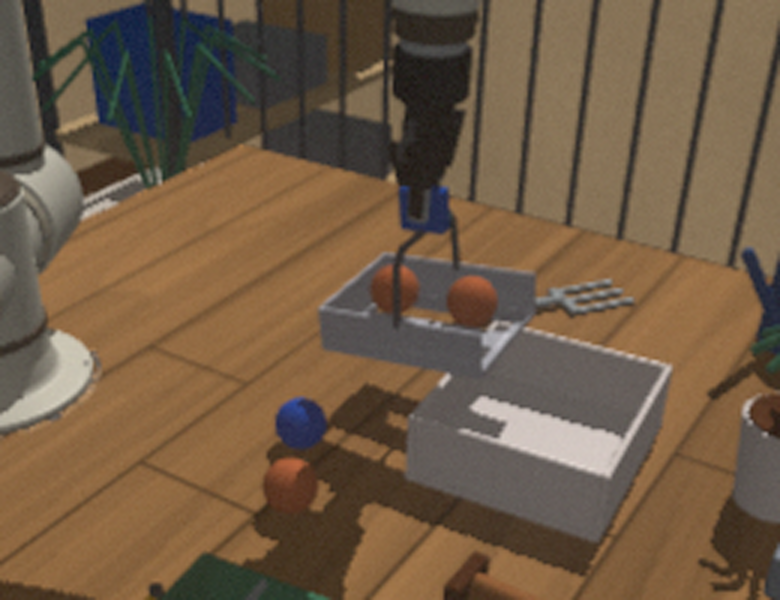

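Jerking only shuffles the stones, so I'll really tip the sieve. I'll lower it into the trough with the lip toward the -y wall. Then I'll push the lip against that wall so the sieve pivots about the pinch axis, and draw it back so the stones drop.

>>> {"api": "arm_command", "payload": {"moves": [[[0,-0.3,0,0.4],[0,-0.7,0,1.2],[0.2,-1,0,2.4],[0.5,-1.2,0,4],[0.9,-1.2,0,5.6],[1.3,-1.2,0,7.2],[1.7,-1.2,0,8.8],[2.1,-1.2,0,10.4],[2.5,-1.2,0,12],[2.7,-1.2,0,13]]]}}

```text
clock: 24.35
ee_pos: [0.5856, 0.2478, 0.2975]
tool_rot: [-1.411, 0.827, -0.814]
force: [0.8, -0.2, -7.3]
grip_width: 0.0183
```

Run:
```python
from h import *
mv([.605,.232,.29],4.5)
```

```text
t=24.35 pos [0.5856 0.2478 0.2975] zyaw 29.62 tooly [-0.007  0.004 -1.   ] q6 1.45 | shift [0.469 0.145 0.182] | twist 5.02 | twist -30.98
```

>>> {"api": "arm_command", "payload": {"moves": [[[0.2,0,0,1.2],[0.4,0,0.1,2.6],[0.47,0,0.18,4],[0.47,0.1,0.18,5],[0.47,0.14,0.18,5],[0.47,0.14,0.18,5]]]}}

```text
clock: 24.95
ee_pos: [0.6048, 0.2318, 0.2914]
tool_rot: [-1.248, 1.154, -1.142]
force: [-0.4, -0.3, -6.1]
grip_width: 0.0183
```

Run:
```python
from h import *
mv([.605,.232,.178],4.5)
p,d,T=snap('scene','s13');crop(p,200,60,400,260,3,'c17')
p,d,T=snap('top','top13');crop(p,100,90,280,250,4,'c18')
p,d,T=snap('wrist','w13')
```

```text
t=24.95 pos [0.6048 0.2318 0.2914] zyaw 4.77 tooly [-0.005  0.004 -1.   ] q6 1.85 | shift [0.007 2.268 0.016] | twist 0.05 | twist -35.95
```

View pics/c17.png

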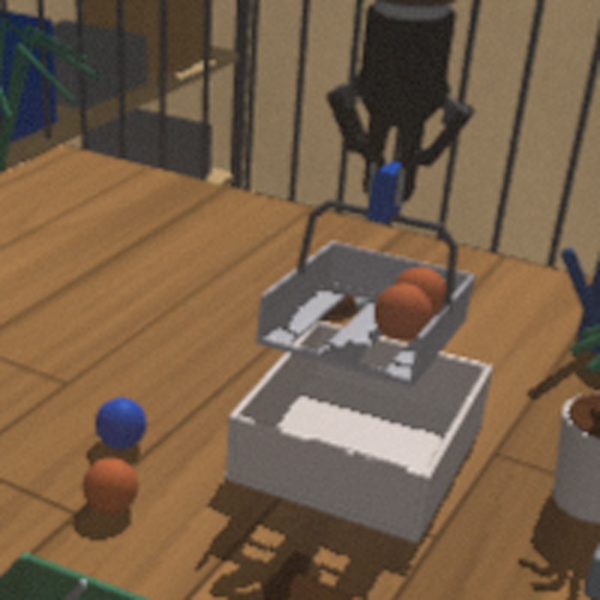

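View pics/w13.png

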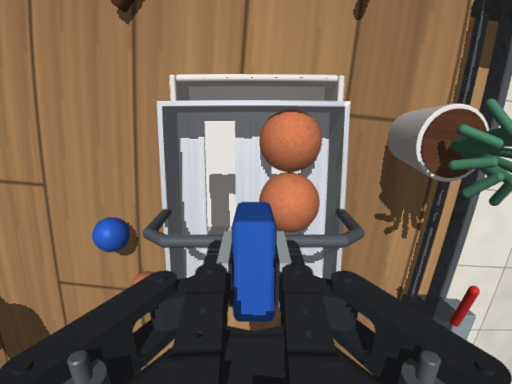

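Run:
```python
from h import *
T=np.load('/tmp/w13.npz')['T']
s=onz('wrist',[(157,102),(350,101)],.2085,T);q=onz('wrist',[(170,77),(343,76)],.08,T)
for a in(s,q):print(a.round(4),a.mean(0).round(4),np.linalg.norm(a[0]-a[1]),np.degrees(np.arctan2(*(a[1]-a[0])[[1,0]])))
```

```text
[[0.5245 0.3058 0.2085]
 [0.6726 0.3189 0.2085]] [0.5986 0.3123 0.2085] 0.14861871584661254 5.056737998939823
[[0.4968 0.3365 0.08  ]
 [0.7008 0.3547 0.08  ]] [0.5988 0.3456 0.08  ] 0.2047901567666303 5.099584301881614
```

>>> {"api": "arm_command", "payload": {"moves": [[[-0.14,0.3,0,0],[-0.16,0.7,0,0],[-0.16,1.1,0,0],[-0.16,1.5,0,0],[-0.16,1.8,0,0],[-0.16,2.1,0,0],[-0.16,2.2,0,0],[-0.16,2.2,0,0]]], "squeeze": 50}}

```text
clock: 25.9
ee_pos: [0.6032, 0.2403, 0.1808]
tool_rot: [-1.249, 1.155, -1.142]
force: [-0.6, -0.1, -6.3]
grip_width: 0.0185
```

Run:
```python
from h import *
mv([.605,.232,.178],4.5);print(pose()[2]['force'],pose()[2]['wrist_torque'])
p,d,T=snap('scene','s14');crop(p,200,60,400,260,3,'c19')
```

```text
t=25.90 pos [0.6032 0.2403 0.1808] zyaw 4.76 tooly [-0.007  0.004 -1.   ] q6 1.86 | shift [0.169 0.055 0.023] | twist 0.05 | twist -35.95
[-0.57934211 -0.09302875 -6.32396772] [-0.02158319  0.04511385 -0.04234381]
```

View pics/c19.png

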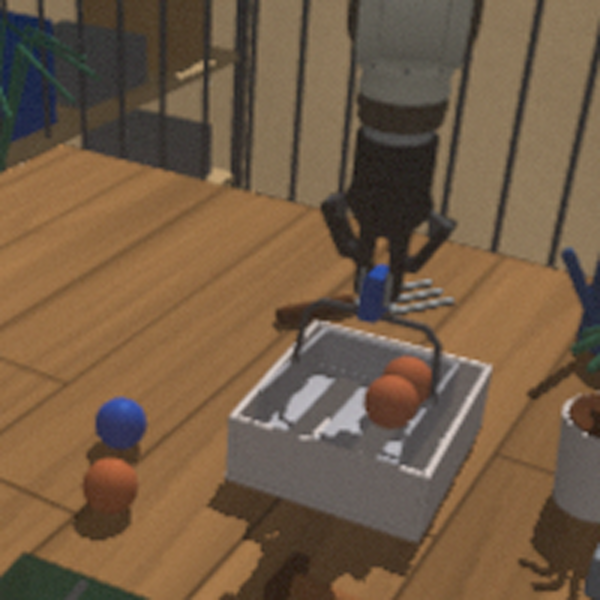

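The sieve is down inside the trough without contact. Now I'll push the lip gently toward -y (tool +x).

>>> {"api": "arm_command", "payload": {"moves": [[[0.1,0,0,0],[0.2,0,0,0],[0.3,0,0,0],[0.4,0,0,0],[0.5,0,0,0],[0.6,0,0,0]]]}}

```text
clock: 26.55
ee_pos: [0.6066, 0.213, 0.1845]
tool_rot: [-1.241, 1.153, -1.138]
force: [-0.7, 12.7, 2.1]
grip_width: 0.0184
```

Run:
```python
from h import *
mv([.605,.232,.178],4.5);print(pose()[2]['force'],pose()[2]['wrist_torque'])
p,d,T=snap('scene','s15');crop(p,200,60,400,260,3,'c20')
```

```text
t=26.55 pos [0.6066 0.213  0.1845] zyaw 4.84 tooly [-0.002  0.011 -1.   ] q6 1.82 | shift [-0.379  0.135  0.001] | twist 0.07 | twist -35.93
[-0.69131164 12.7212554   2.09677044] [ 3.29771022  0.35683782 -0.20798882]
```

View pics/c20.png

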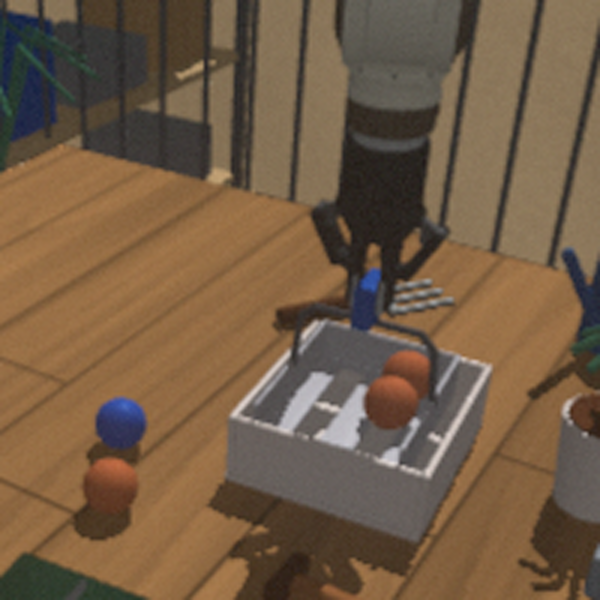

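>>> {"api": "arm_command", "payload": {"moves": [[[0.1,0,0,0],[0.2,0,0,0],[0.3,0,0,0],[0.4,0,0,0],[0.5,0,0,0],[0.6,0,0,0]]], "squeeze": 30}}

```text
clock: 27.2
ee_pos: [0.6097, 0.1853, 0.1878]
tool_rot: [-1.233, 1.152, -1.134]
force: [-1.8, 9.2, 4.9]
grip_width: 0.0187
```

Run:
```python
from h import *
mv([.605,.232,.178],4.5);print(pose()[2]['force'],pose()[2]['wrist_torque'])
p,d,T=snap('scene','s16');crop(p,200,60,400,260,3,'c21')
```

```text
t=27.20 pos [0.6097 0.1853 0.1878] zyaw 4.93 tooly [ 0.002  0.019 -1.   ] q6 1.77 | shift [-0.934  0.213 -0.015] | twist 0.09 | twist -35.91
[-1.75567853  9.16697226  4.85356283] [ 1.55144922  0.56922692 -0.14313057]
```

View pics/c21.png

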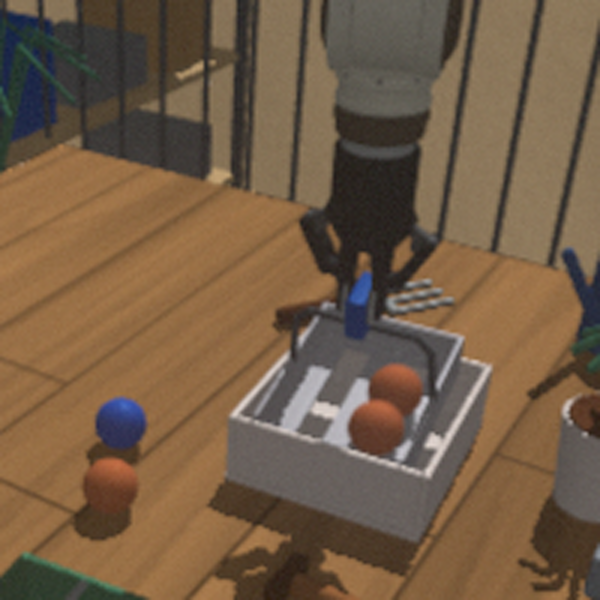

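>>> {"api": "arm_command", "payload": {"moves": [[[0.1,0,0,0],[0.2,0,0,0],[0.3,0,0,0],[0.4,0,0,0],[0.5,0,0,0],[0.6,0,0,0],[0.7,0,0,0],[0.8,0,0,0]]]}}

```text
clock: 28.05
ee_pos: [0.6139, 0.1461, 0.1889]
tool_rot: [-1.228, 1.151, -1.132]
force: [0.9, 10.9, -1.1]
grip_width: 0.0185
```

Run:
```python
from h import *
mv([.605,.232,.178],4.5);print(pose()[2]['force'],pose()[2]['wrist_torque'])
p,d,T=snap('scene','s17');crop(p,200,60,400,260,3,'c22')
```

```text
t=28.05 pos [0.6139 0.1461 0.1889] zyaw 4.95 tooly [ 0.005  0.022 -1.   ] q6 1.71 | shift [-1.722  0.255 -0.03 ] | twist 0.09 | twist -35.91
[ 0.90131021 10.86488849 -1.12153907] [ 2.73438279e+00 -1.15389792e-03 -5.29871847e-02]
```

View pics/c22.png

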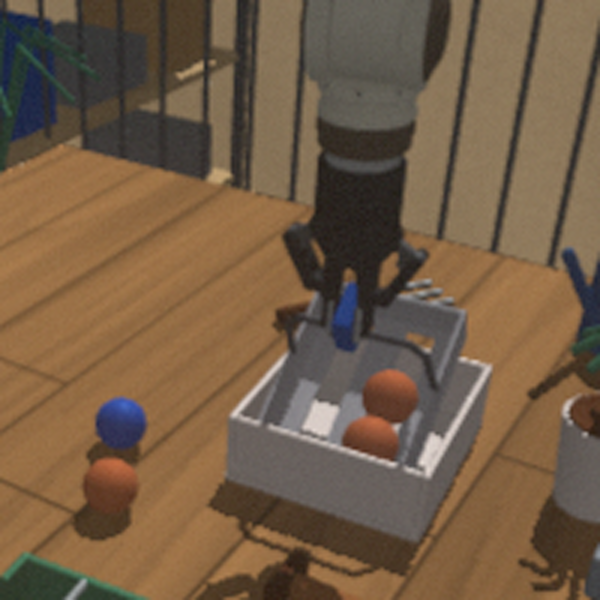

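>>> {"api": "arm_command", "payload": {"moves": [[[0.1,0,0,0],[0.2,0,0,0],[0.3,0,0,0],[0.4,0,0,0],[0.5,0,0,0],[0.6,0,0,0],[0.7,0,0,0],[0.8,0,0,0],[0.9,0,0,0],[1.0,0,0,0]]]}}

```text
clock: 29.1
ee_pos: [0.618, 0.0975, 0.1879]
tool_rot: [-1.225, 1.153, -1.128]
force: [-0.4, 10.9, -12.7]
grip_width: 0.0186
```

Run:
```python
from h import *
mv([.605,.232,.178],4.5);print(pose()[2]['force'],pose()[2]['wrist_torque'])
p,d,T=snap('scene','s18');crop(p,200,60,400,260,3,'c23')
```

```text
t=29.10 pos [0.618  0.0975 0.1879] zyaw 5.00 tooly [ 0.005  0.027 -1.   ] q6 1.63 | shift [-2.696  0.269 -0.026] | twist 0.10 | twist -35.90
[ -0.37604199  10.91780032 -12.71144258] [ 2.84122091  0.0398939  -0.28057148]
```

View pics/c23.png

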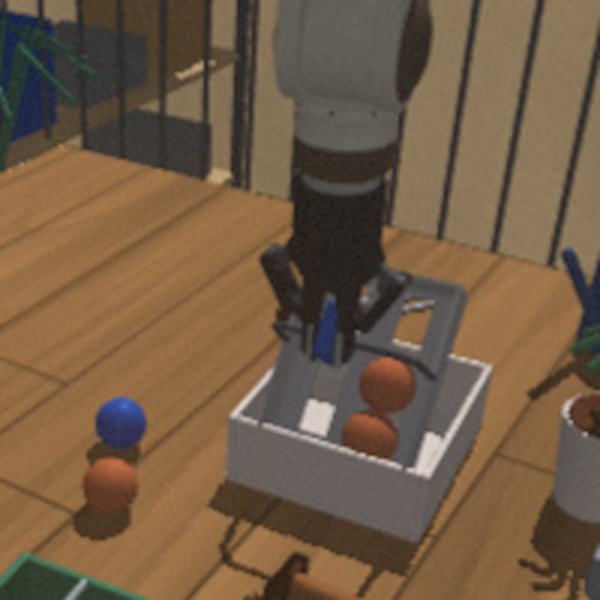

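>>> {"api": "arm_command", "payload": {"moves": [[[0,0,0,0],[0,0,0,0],[-0.2,0,0,0],[-0.5,0,0,0],[-0.9,0,0,0],[-1.3,0,0,0],[-1.3,0,0,0],[-1.3,0,0,0]]], "squeeze": 110}}

```text
clock: 29.95
ee_pos: [0.6123, 0.1633, 0.1901]
tool_rot: [-1.225, 1.152, -1.127]
force: [0.0, 2.0, -5.7]
grip_width: 0.0187
```

Run:
```python
from h import *
mv([.605,.232,.178],4.5);print(pose()[2]['force'],pose()[2]['wrist_torque'])
p,d,T=snap('scene','s19');crop(p,200,60,400,260,3,'c24')
p,d,T=snap('wrist','w19')
```

```text
t=29.95 pos [0.6123 0.1633 0.1901] zyaw 5.08 tooly [ 0.005  0.028 -1.   ] q6 1.73 | shift [-1.375  0.279 -0.026] | twist 0.12 | twist -35.88
[ 0.0195731   1.97079836 -5.70141581] [ 0.17210659 -0.01075408  0.12038894]
```

View pics/c24.png

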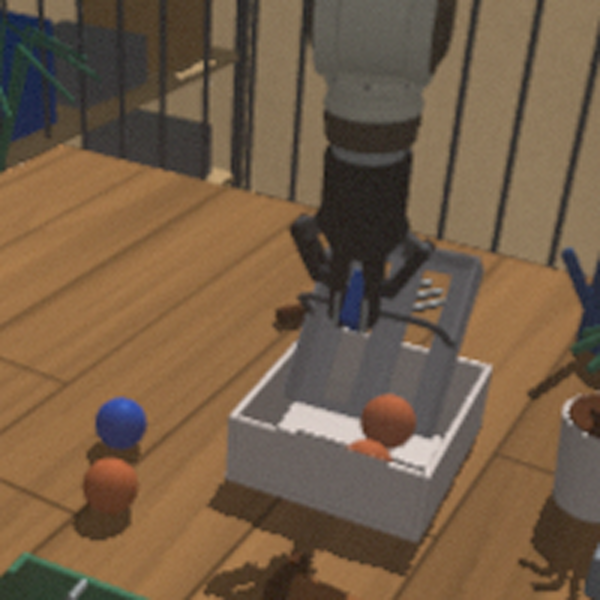

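>>> {"api": "arm_command", "payload": {"moves": [[[-0.2,-0.1,0,0],[-0.5,-0.2,0,0],[-0.8,-0.4,0,0],[-1.0,-0.6,0,0],[-1.0,-0.8,0,0],[-1.0,-0.8,0,0],[-1.0,-0.8,0,0]]]}}

```text
clock: 30.75
ee_pos: [0.6081, 0.2106, 0.2314]
tool_rot: [-1.224, 1.152, -1.129]
force: [-1.2, 0.0, -5.2]
grip_width: 0.0187
```

Run:
```python
from h import *
mv([.605,.232,.178],4.5);print(pose()[2]['force'],pose()[2]['wrist_torque'])
p,d,T=snap('scene','s20');crop(p,200,60,400,260,3,'c25')
p,d,T=snap('wrist','w20')
```

```text
t=30.75 pos [0.6081 0.2106 0.2314] zyaw 4.99 tooly [ 0.006  0.027 -1.   ] q6 1.81 | shift [-0.403  1.08  -0.033] | twist 0.10 | twist -35.90
[-1.1719891   0.04136977 -5.15265767] [-0.61060767 -0.0327372   0.00280019]
```

View pics/c25.png

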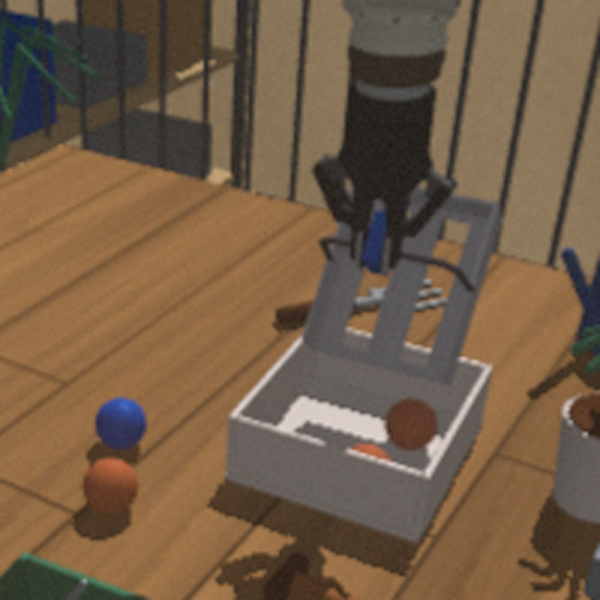

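Both stones are in the trough and the sieve is empty. Its floor hangs tilted, so I'll measure that tilt before re-levelling on the tray's bars.

Run:
```python
from h import *
f=np.load('/tmp/s20.npz');C=cloud('scene',f['d'],f['T']);p,r,o=pose()
# sieve floor strips: crop px -> full: 200+u/3, 60+v/3 ; middle strip
pts=[]
for u,v in[(330,330),(345,290),(395,320),(385,340),(405,290),(450,340),(465,290),(480,250)]:
    P=C[60+v//3,200+u//3];pts.append(P);print(u,v,P.round(4),(r.inv().apply(P-p)).round(4))
pts=np.array(pts);c=pts.mean(0);n=np.linalg.svd(pts-c)[2][2];n*=np.sign(n[2]);print(n,np.degrees(np.arccos(n[2])), np.linalg.svd(pts-c)[1])
# grip perpendicular distance
g=p+r.apply([0,-.015,0]);print('dist grip->floor top',(g-c)@n)
```

```text
330 330 [0.539  0.2848 0.1028] [-0.0767  0.1295 -0.063 ]
345 290 [0.5387 0.3147 0.1416] [-0.1076  0.0915 -0.0604]
395 320 [0.6013 0.3053 0.1279] [-0.0924  0.1052  0.0011]
385 340 [0.5999 0.2905 0.1085] [-0.0773  0.1242 -0.0018]
405 290 [0.601  0.3304 0.1531] [-0.1181  0.0808  0.0031]
450 340 [0.6658 0.3068 0.1222] [-0.0882  0.1113  0.0654]
465 290 [0.66   0.3486 0.1625] [-0.1314  0.0721  0.0635]
480 250 [0.6735 0.33   0.2189] [-0.1132  0.0153  0.0757]
[ 0.04251363 -0.90863595  0.41541943] 65.4542671776122 [0.16116897 0.07704629 0.03270841]
dist grip->floor top 0.13735062459161
```

View pics/w20.png

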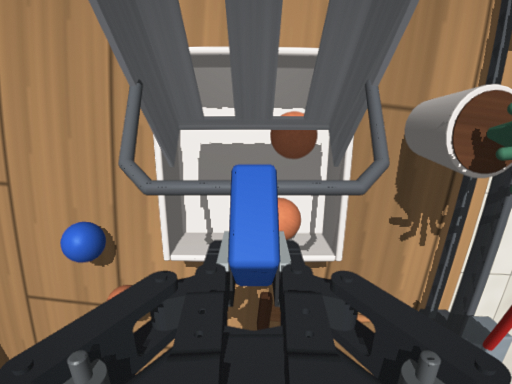

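>>> {"api": "arm_command", "payload": {"moves": [[[0,-0.4,0,0],[0,-1,0,0],[0.2,-1.6,0,0.8],[0.7,-2,-0.2,2],[1.3,-2,-0.5,3.4],[1.9,-2,-0.8,4.8],[2.6,-2,-1.1,6.2],[3.3,-2,-1.4,7.6],[4,-2,-1.7,9],[4.6,-2,-2,10]]], "squeeze": 110}}

```text
clock: 31.85
ee_pos: [0.5267, -0.032, 0.3234]
tool_rot: [-0.709, 1.782, -1.738]
force: [1.5, 0.8, -5.2]
grip_width: 0.0186
```

Run:
```python
from h import *
mv([.4617,-.2936,.30],95.6);print(pose()[2]['force'])
```

```text
t=31.85 pos [ 0.5267 -0.032   0.3234] zyaw -45.35 tooly [ 0.004  0.027 -1.   ] q6 2.29 | shift [4.61  0.323 2.816] | twist -28.19 | twist 7.81
[ 1.49013444  0.81655316 -5.23789607]
```

>>> {"api": "arm_command", "payload": {"moves": [[[0.3,0,0.2,0.6],[0.8,0,0.5,1.6],[1.4,0,0.9,2.8],[2,0,1.3,4],[2.7,0,1.7,5.2],[3.4,0,2.1,6.4],[4,0,2.5,7.2],[4.5,0,2.75,7.8],[4.61,0,2.82,7.8],[4.61,0,2.82,7.8]]]}}

```text
clock: 32.85
ee_pos: [0.4612, -0.2951, 0.3155]
tool_rot: [-0.1, 2.199, -2.14]
force: [0.2, 0.9, -5.0]
grip_width: 0.0184
```

Run:
```python
from h import *
mv([.4617,-.2936,.25],95.6);print(pose()[2]['force'])
p,d,T=snap('scene','s21');crop(p,100,120,340,384,3,'c26')
p,d,T=snap('wrist','w21')
```

```text
t=32.85 pos [ 0.4612 -0.2951  0.3155] zyaw -84.46 tooly [ 0.003  0.028 -1.   ] q6 2.46 | shift [-0.006  1.31   0.006] | twist 35.99 | twist -0.01
[ 0.15021813  0.93787885 -4.96485031]
```

View pics/c26.png

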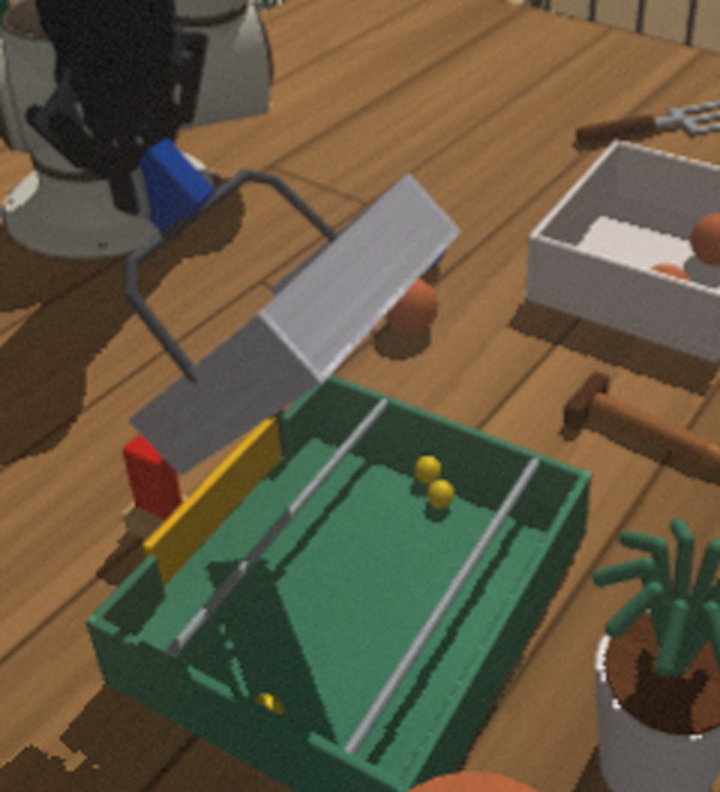

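View pics/w21.png

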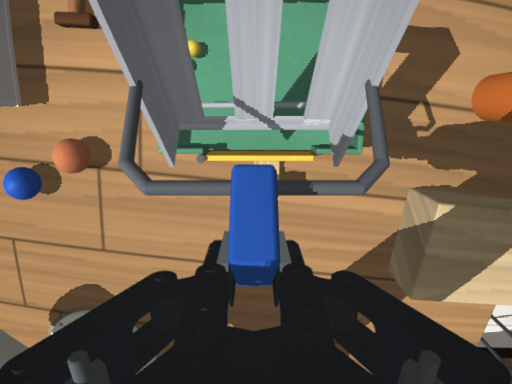

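The sieve is empty and hanging over the front bar. The gate is shut and the three pebbles are in the tray. Lowering now, then sweeping along the levelling path.

>>> {"api": "arm_command", "payload": {"moves": [[[0,0.3,0,0],[0,0.7,0,0],[0,1.1,0,0],[0,1.5,0,0],[0,1.8,0,0],[0,2.0,0,0],[0,2.1,0,0],[0,2.1,0,0]]]}}

```text
clock: 33.75
ee_pos: [0.4622, -0.2903, 0.2109]
tool_rot: [-0.103, 2.198, -2.138]
force: [-0.3, -1.1, -5.9]
grip_width: 0.0183
```

Run:
```python
from h import *
mv([.4617,-.2936,.21],95.6);print(pose()[2]['force'])
p,d,T=snap('scene','s22');crop(p,100,120,340,384,3,'c27')
```

```text
t=33.75 pos [ 0.4622 -0.2903  0.2109] zyaw -84.29 tooly [ 0.003  0.028 -1.   ] q6 2.47 | shift [0.017 0.016 0.066] | twist -35.98 | twist 0.02
[-0.27588481 -1.05668025 -5.89061731]
```

View pics/c27.png

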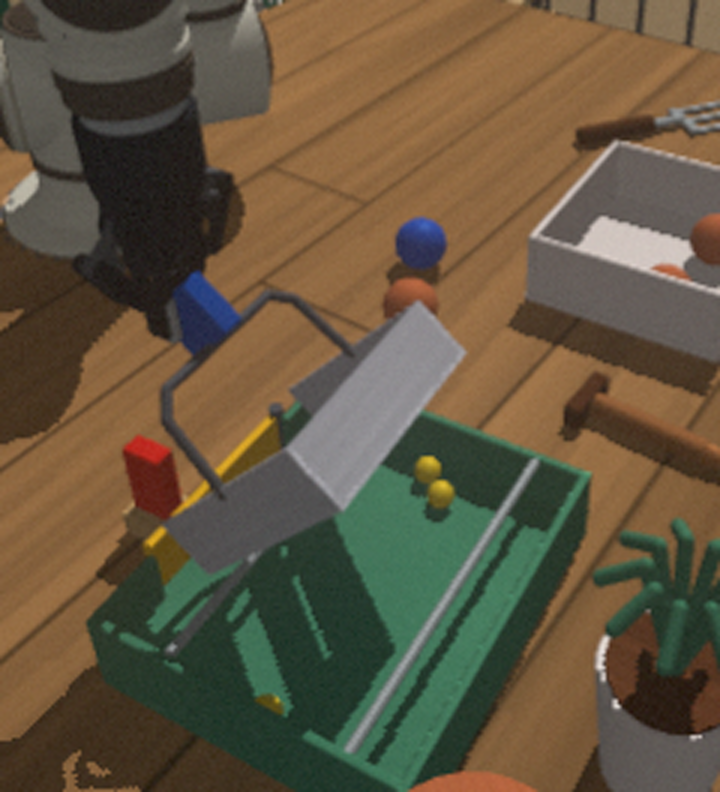

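>>> {"api": "arm_command", "payload": {"moves": [[[-0.1,0.05,0.03,0],[-0.2,0.08,0.06,0],[-0.3,0.06,0.06,0],[-0.4,0.03,0.06,0],[-0.5,0,0.06,0],[-0.65,-0.02,0.06,0]]], "squeeze": 30}}

```text
clock: 34.4
ee_pos: [0.4948, -0.2899, 0.2156]
tool_rot: [-0.1, 2.196, -2.139]
force: [-7.8, 6.5, 16.8]
grip_width: 0.0186
```

Run:
```python
from h import *
mv([.4617,-.2936,.21],95.6);print(pose()[2]['force'])
p,d,T=snap('scene','s23');crop(p,100,120,340,384,3,'c28')
```

```text
t=34.40 pos [ 0.4948 -0.2899  0.2156] zyaw -84.32 tooly [ 0.005  0.027 -1.   ] q6 2.50 | shift [0.666 0.107 0.01 ] | twist -35.98 | twist 0.02
[-7.84405222  6.49995544 16.77344481]
```

View pics/c28.png

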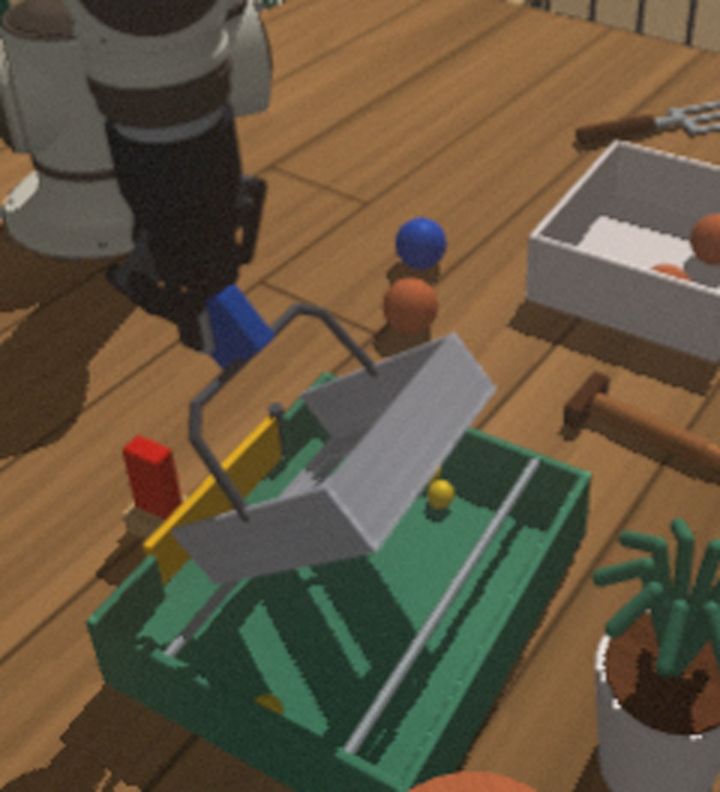

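>>> {"api": "arm_command", "payload": {"moves": [[[-0.15,0,0,0],[-0.3,0,0,0],[-0.45,0,0,0],[-0.6,0,0,0],[-0.75,0,0,0],[-0.9,0,0,0],[-1.05,0,0,0],[-1.2,0,0,0]]]}}

```text
clock: 35.25
ee_pos: [0.5566, -0.2837, 0.2198]
tool_rot: [-0.095, 2.191, -2.139]
force: [-0.4, 2.2, 8.5]
grip_width: 0.0187
```

Run:
```python
from h import *
mv([.610,-.279,.21],95.6);print(pose()[2]['force'])
p,d,T=snap('scene','s24');crop(p,100,120,340,384,3,'c29')
```

```text
t=35.25 pos [ 0.5566 -0.2837  0.2198] zyaw -84.29 tooly [ 0.01   0.025 -1.   ] q6 2.56 | shift [-1.07   0.209  0.018] | twist -35.98 | twist 0.02
[-0.41165115  2.22728116  8.53259736]
```

View pics/c29.png

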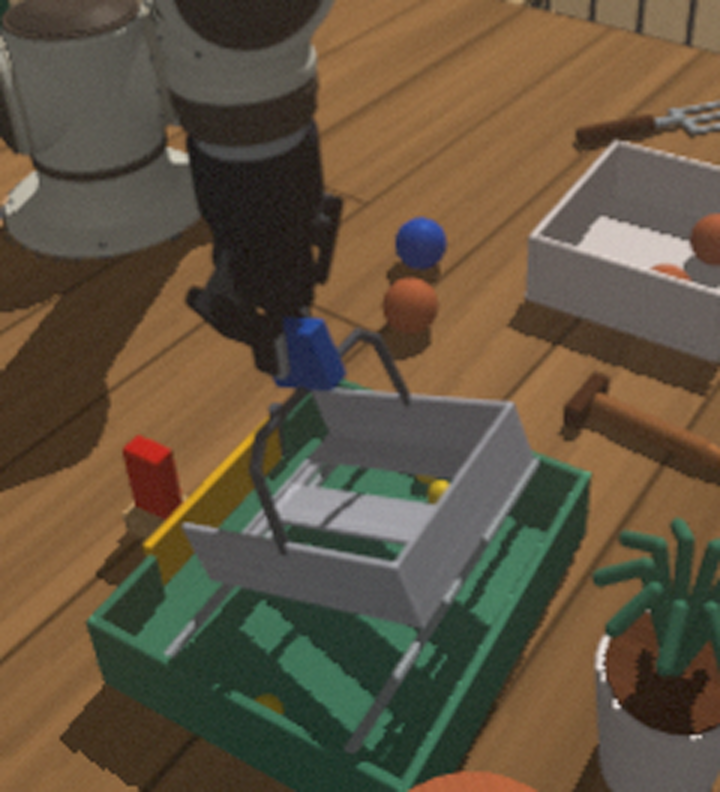

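>>> {"api": "arm_command", "payload": {"moves": [[[-0.15,0.03,0,0],[-0.3,0.06,0,0],[-0.45,0.1,0,0],[-0.6,0.14,0,0],[-0.75,0.18,0,0],[-0.9,0.24,0,0],[-1.05,0.28,0,0],[-1.05,0.3,0,0]]]}}

```text
clock: 36.1
ee_pos: [0.612, -0.2776, 0.2063]
tool_rot: [-0.092, 2.188, -2.137]
force: [-0.1, 4.7, 11.7]
grip_width: 0.0185
```

Run:
```python
from h import *
mv([.610,-.279,.203],95.6);print(pose()[2]['force'])
p,d,T=snap('scene','s25');crop(p,100,120,340,384,3,'c30')
p,d,T=snap('wrist','w25')
```

```text
t=36.10 pos [ 0.612  -0.2776  0.2063] zyaw -84.21 tooly [ 0.014  0.024 -1.   ] q6 2.60 | shift [0.044 0.064 0.025] | twist -35.96 | twist 0.04
[-0.14282686  4.67296459 11.7061279 ]
```

View pics/c30.png

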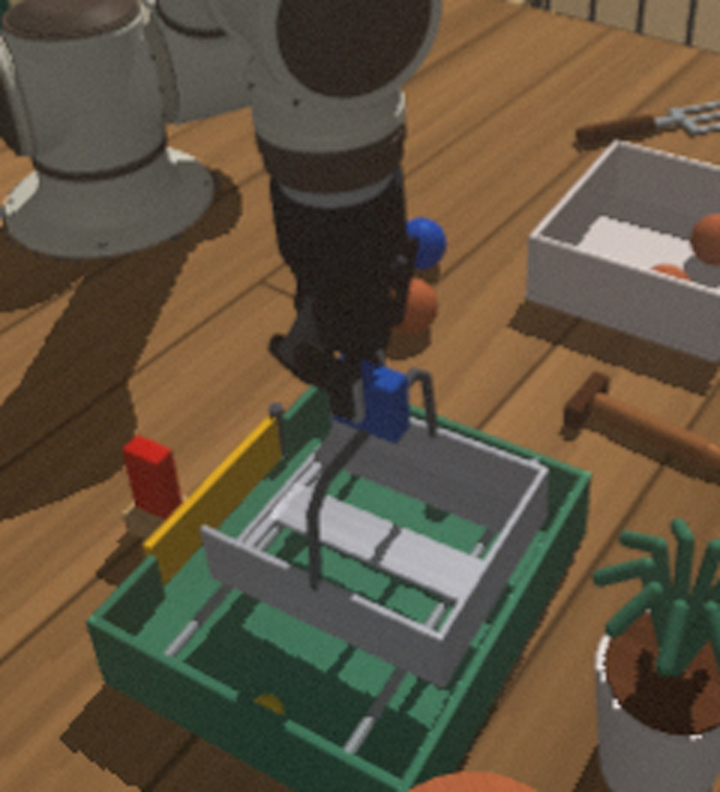

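View pics/w25.png

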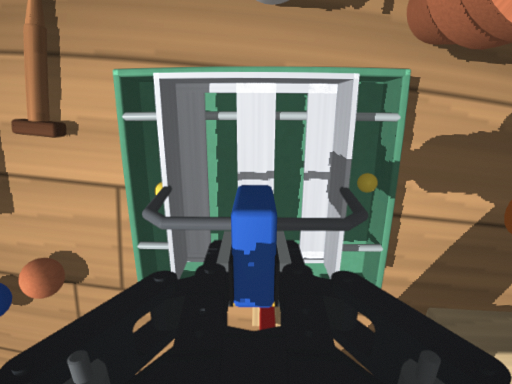

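Run:
```python
from h import *
f=np.load('/tmp/w25.npz');T=f['T'];C=cloud('wrist',f['d'],T)
s=onz('wrist',[(155,76),(357,75)],.12,T);q=onz('wrist',[(114,71),(410,70)],.07,T)
u=lambda a:np.degrees(np.arctan2(*(a[0]-a[1])[:2]))*-1
for a in(s,q):print(a.round(4),a.mean(0).round(4),u(a),np.linalg.norm(a[0]-a[1]))
d=s.mean(0)-q.mean(0);print('rear sieve edge vs tray rear edge in tray axes',d[0]*.995+d[1]*.0976,-d[0]*.0976+d[1]*.995,'expect -22,0')
for uu,v in[(256,90),(256,130),(256,170),(320,130),(320,220),(200,255),(320,255)]:print(uu,v,C[v,uu].round(4))
```

```text
[[ 0.7051 -0.1888  0.12  ]
 [ 0.7213 -0.3439  0.12  ]] [ 0.7132 -0.2663  0.12  ] 5.95213400758928 0.1558560294564318
[[ 0.7115 -0.1302  0.07  ]
 [ 0.7403 -0.4084  0.07  ]] [ 0.7259 -0.2693  0.07  ] 5.91962412236986 0.27962788899470914
rear sieve edge vs tray rear edge in tray axes -0.012371884625278873 0.004182876221085329 expect -22,0
256 90 [ 0.7053 -0.2671  0.0786]
256 130 [ 0.6695 -0.2709  0.0773]
256 170 [ 0.6314 -0.2748  0.0778]
320 130 [ 0.6759 -0.3311  0.0769]
320 220 [ 0.6276 -0.3148  0.1936]
200 255 [ 0.5314 -0.224   0.0751]
320 255 [ 0.5448 -0.3538  0.0727]
```

The sieve is nearly level on the bars, but about 9 mm too far back and 4 mm to +y. I'll lift slightly, shift it and set it down.

>>> {"api": "arm_command", "payload": {"moves": [[[0,-0.05,0,0],[0,-0.1,0,0],[0.05,-0.15,0.03,0],[0.12,-0.15,0.06,0],[0.18,-0.15,0.08,0],[0.18,-0.1,0.08,0],[0.18,-0.03,0.08,0],[0.18,0.03,0.08,0],[0.18,0.08,0.08,0]]], "squeeze": 40}}

```text
clock: 37.1
ee_pos: [0.6044, -0.2819, 0.2061]
tool_rot: [-0.086, 2.182, -2.135]
force: [5.4, 7.8, 19.7]
grip_width: 0.0185
```

Run:
```python
from h import *
mv([.610,-.279,.203],95.6);print(pose()[2]['force'])
p,d,T=snap('wrist','w26');C=cloud('wrist',d,T)
for uu,v in[(256,90),(256,130),(256,170),(320,130),(200,255),(320,255)]:print(uu,v,C[v,uu].round(4))
cv2.imwrite('pics/c31.png',cv2.resize(p[50:290,90:430],None,fx=2.3,fy=2.3))
```

```text
t=37.10 pos [ 0.6044 -0.2819  0.2061] zyaw -84.17 tooly [ 0.021  0.023 -1.   ] q6 2.59 | shift [-0.116  0.065 -0.044] | twist -35.95 | twist 0.05
[ 5.38310197  7.76819727 19.66624764]
256 90 [ 0.6989 -0.2714  0.0773]
256 130 [ 0.6629 -0.2752  0.0767]
256 170 [ 0.6247 -0.2792  0.077 ]
320 130 [ 0.6694 -0.3355  0.0767]
200 255 [ 0.5248 -0.2285  0.0741]
320 255 [ 0.5387 -0.3579  0.0728]
```

View pics/c31.png

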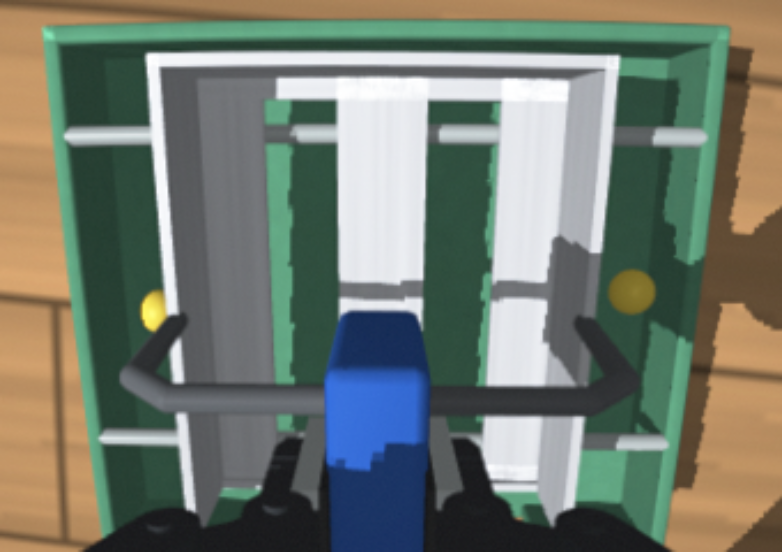

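>>> {"api": "arm_command", "payload": {"moves": [[[0,0,0,0],[0,0,0,0],[0,0,0,0],[0,0,0,0],[0,0,0,0]]], "jaw": 0.1}}

```text
clock: 37.65
ee_pos: [0.6046, -0.2818, 0.2056]
tool_rot: [-0.086, 2.182, -2.135]
force: [-0.7, 0.2, 0.1]
grip_width: 0.0472
```

>>> {"api": "arm_command", "payload": {"moves": [[[0,-0.3,0,0],[0,-0.8,0,0],[0,-1.4,0,0],[0,-2,0,0],[0,-2.4,0,0],[0,-2.4,0,0]]]}}

```text
clock: 38.25
ee_pos: [0.6024, -0.285, 0.3284]
tool_rot: [-0.082, 2.178, -2.135]
force: [-0.1, -0.7, 0.6]
grip_width: 0.0469
```

Run:
```python
from h import *
mv([.610,-.279,.203],95.6);print(pose()[2]['force'])
f=np.load
p,d,T=snap('wrist','w27');C=cloud('wrist',d,T)
cv2.imwrite('pics/c32.png',cv2.resize(p[40:290,90:430],None,fx=2.3,fy=2.3))
```

```text
t=38.25 pos [ 0.6024 -0.285   0.3284] zyaw -84.17 tooly [ 0.025  0.021 -0.999] q6 2.59 | shift [-0.096  2.514 -0.057] | twist -35.95 | twist 0.05
[-0.10738869 -0.66651884  0.59345958]
```

View pics/c32.png

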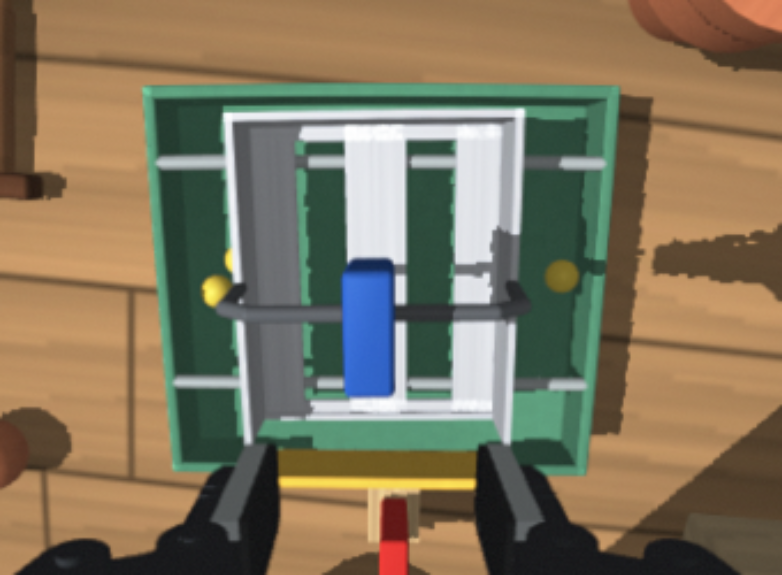

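Run:
```python
from h import *
f=np.load('/tmp/w27.npz');T=f['T'];C=cloud('wrist',f['d'],T)
g=lambda l:[(90+a/2.3,40+b/2.3) for a,b in l]
s=onz('wrist',g([(224,114),(524,110)]),.12,T);q=onz('wrist',g([(144,88),(619,87),(585,472),(175,470)]),.07,T)
k=q.mean(0);e=(q[0]+q[1]-q[2]-q[3])[:2];e/=np.linalg.norm(e);print('tray c',k.round(4),np.degrees(np.arctan2(e[1],e[0])))
d=(s.mean(0)-k)[:2];print('sieve rear in tray',d@e,d@[-e[1],e[0]],'expect .103,0')
p=f['p'].astype(int);m=(p[...,0]>90)&(p[...,2]<70)&(p[...,1]<130)&(abs(C[...,2]-.236)<.006);m[:,:200]=0;m[300:]=0
r=cv2.minAreaRect((C[m][:,:2]*1000).astype(np.float32));d=np.array(r[0])/1000-k[:2];print(r,'block in tray',d@e,d@[-e[1],e[0]])
for uu,v in[(375,140),(375,230),(370,405),(470,150),(470,400),(320,408)]:print(C[int(40+v/2.3),int(90+uu/2.3)].round(4))
```

```text
tray c [ 0.6042 -0.2817  0.07  ] 5.763378876674515
sieve rear in tray 0.10288932475966656 0.0027972610453898487 expect .103,0
((615.9022827148438, -278.11517333984375), (47.48234939575195, 19.80204963684082), 6.4950971603393555) block in tray 0.011981131060628623 0.002396102755397524
[ 0.6959 -0.2696  0.0739]
[ 0.6425 -0.275   0.0741]
[ 0.5303 -0.282   0.0729]
[ 0.6952 -0.3256  0.0726]
[ 0.5427 -0.3464  0.0748]
[ 0.5258 -0.2508  0.0743]
```

The sieve stands level, within 2–3 mm of its place and empty. On to the stray terracotta stone.

Run:
```python
from h import *
mv([.4405,.005,.23],-30)
```

```text
t=38.30 pos [ 0.6025 -0.2849  0.3264] zyaw -84.17 tooly [ 0.023  0.022 -0.999] q6 2.59 | shift [ 2.685  1.982 -6.059] | twist -10.83 | twist 25.17
```

>>> {"api": "arm_command", "payload": {"moves": [[[0.3,0,-0.6,-1],[0.7,0,-1.4,-2.4],[1.0,0,-2.3,-4],[1.4,0,-3.2,-5.6],[1.8,0,-4.1,-7.2],[2.2,0.3,-5,-8.8],[2.5,0.8,-5.7,-10.4],[2.68,1.3,-6.06,-10.8],[2.68,1.7,-6.06,-10.8],[2.68,1.98,-6.06,-10.8]]], "jaw": 1}}

```text
clock: 39.3
ee_pos: [0.4394, 0.0059, 0.2271]
tool_rot: [-0.883, 1.585, -1.568]
force: [0.5, -1.0, 0.3]
grip_width: 0.0853
```

Run:
```python
from h import *
mv([.4405,.005,.012],-30)
p,d,T=snap('wrist','w28')
```

```text
t=39.30 pos [0.4394 0.0059 0.2271] zyaw -30.09 tooly [ 0.02   0.022 -1.   ] q6 2.10 | shift [0.13  4.299 0.   ] | twist -0.02 | twist 35.98
```

View pics/w28.png

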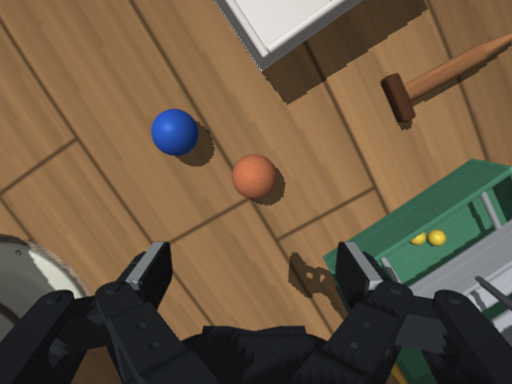

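Run:
```python
from h import *
f=np.load('/tmp/w28.npz');print(onz('wrist',[(254,177)],.028,f['T']),onz('wrist',[(175,132)],.028,f['T']))
P=onz('wrist',[(254,177)],.028,f['T'])[0]
mv([P[0],P[1],.011],-30)
```

```text
[[0.44166165 0.00449245 0.028     ]] [[0.38743504 0.09957356 0.028     ]]
t=39.35 pos [0.4391 0.0056 0.2253] zyaw -30.13 tooly [ 0.018  0.022 -1.   ] q6 2.10 | shift [0.113 4.284 0.037] | twist -0.03 | twist 35.97
```

>>> {"api": "arm_command", "payload": {"moves": [[[0.05,0.8,0.03,0],[0.11,1.7,0.03,0],[0.11,2.5,0.03,0],[0.11,3.2,0.03,0],[0.11,3.8,0.03,0],[0.11,4.15,0.03,0],[0.11,4.3,0.03,0],[0.11,4.32,0.03,0]]]}}

```text
clock: 40.15
ee_pos: [0.4406, 0.0048, 0.0082]
tool_rot: [-0.886, 1.589, -1.568]
force: [-0.1, -0.9, -0.2]
grip_width: 0.0854
```

>>> {"api": "arm_command", "payload": {"moves": [[[0,0,0,0],[0,0,0,0],[0,0,0,0],[0,0,0,0],[0,0,0,0]]], "jaw": -1, "squeeze": 40}}

```text
clock: 40.65
ee_pos: [0.4416, 0.0047, 0.0094]
tool_rot: [-0.884, 1.587, -1.569]
force: [0.3, -0.9, 6.1]
grip_width: 0.0542
```

>>> {"api": "arm_command", "payload": {"moves": [[[0,-0.3,0,0],[0,-0.8,0,0],[0,-1.6,0,0],[0,-2.4,0,0],[0,-3.2,0,0],[0,-3.6,0,0],[0,-3.6,0,0]]]}}

```text
clock: 41.35
ee_pos: [0.4395, 0.0007, 0.1925]
tool_rot: [-0.88, 1.584, -1.57]
force: [0.4, 0.6, -1.3]
grip_width: 0.0542
```

Run:
```python
from h import *
mv([.57,.27,.2],30)
```

```text
t=41.35 pos [0.4395 0.0007 0.1925] zyaw -30.15 tooly [ 0.023  0.022 -0.999] q6 2.08 | shift [-5.971  0.029 -0.447] | twist -12.03 | twist 23.97
```

Run:
```python
from h import *
p,d,T=snap('top','top29');crop(p,100,90,280,250,4,'c33')
```

```text
(no output)
```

View pics/c33.png

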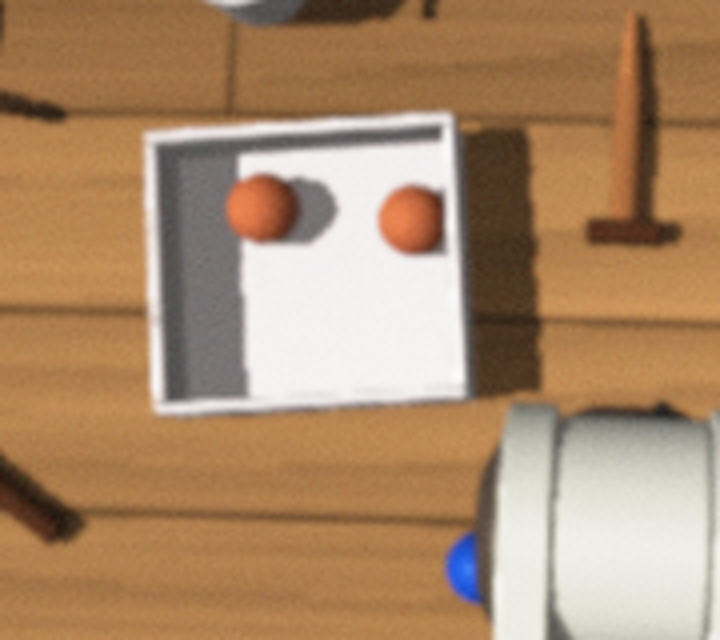

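>>> {"api": "arm_command", "payload": {"moves": [[[-0.4,0,0,-1.6],[-1.1,0,0,-3.2],[-1.8,0,-0.1,-4.8],[-2.5,0,-0.2,-6.4],[-3.2,0,-0.2,-8],[-3.9,0,-0.2,-9.6],[-4.5,0,-0.2,-11.2],[-5,0,-0.2,-12.8],[-5.2,0,-0.2,-14.4],[-5.2,0,-0.2,-16]]]}}

```text
clock: 42.4
ee_pos: [0.5605, 0.2317, 0.1951]
tool_rot: [-1.476, 0.534, -0.548]
force: [-0.5, -0.1, -1.1]
grip_width: 0.0542
```

Run:
```python
from h import *
mv([.57,.225,.07],60)
```

```text
t=42.40 pos [0.5605 0.2317 0.1951] zyaw 50.27 tooly [ 0.017  0.021 -1.   ] q6 1.08 | shift [ 0.232  2.501 -0.049] | twist -1.95 | twist 34.05
```

>>> {"api": "arm_command", "payload": {"moves": [[[0.2,0.5,0,-1],[0.23,1.1,-0.05,-1.9],[0.23,1.7,-0.05,-1.9],[0.23,2.2,-0.05,-1.9],[0.23,2.5,-0.05,-1.9],[0.23,2.6,-0.05,-1.9],[0.23,2.6,-0.05,-1.9]]]}}

```text
clock: 43.1
ee_pos: [0.5696, 0.2251, 0.0644]
tool_rot: [-1.507, 0.404, -0.42]
force: [0.6, 0.2, -0.5]
grip_width: 0.0541
```

>>> {"api": "arm_command", "payload": {"moves": [[[0,0,0,0],[0,0,0,0],[0,0,0,0],[0,0,0,0],[0,0,0,0]]], "jaw": 0.6}}

```text
clock: 43.6
ee_pos: [0.5698, 0.2251, 0.0648]
tool_rot: [-1.507, 0.404, -0.42]
force: [-1.0, 0.3, -0.3]
grip_width: 0.0683
```

>>> {"api": "arm_command", "payload": {"moves": [[[0,-0.4,0,0],[0,-1,0,0],[0,-1.8,0,0],[0,-2.6,0,0],[0,-3.4,0,0],[0,-4,0,0],[0,-4,0,0]]]}}

```text
clock: 44.3
ee_pos: [0.5675, 0.2213, 0.2699]
tool_rot: [-1.502, 0.399, -0.425]
force: [0.7, -0.3, -0.2]
grip_width: 0.0683
```

Run:
```python
from h import *
mv([.35,.25,.35])
p,d,T=snap('scene','s30')
p,d,T=snap('top','top30')
```

```text
t=44.30 pos [0.5675 0.2213 0.2699] zyaw 59.78 tooly [ 0.023  0.023 -0.999] q6 0.89 | shift [-4.033 -1.689 -1.642]
```

View pics/s30.png

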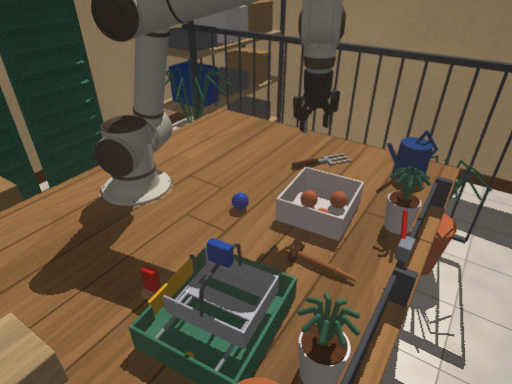

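View pics/top30.png

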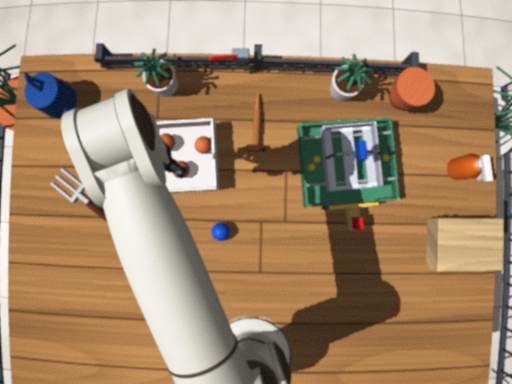

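Run:
```python
from h import *
p=cv2.imread('pics/top30.png');crop(p,290,110,410,240,5,'c34')
s=cv2.imread('pics/s30.png');crop(s,120,220,310,384,4,'c35')
```

```text
(no output)
```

View pics/c34.png

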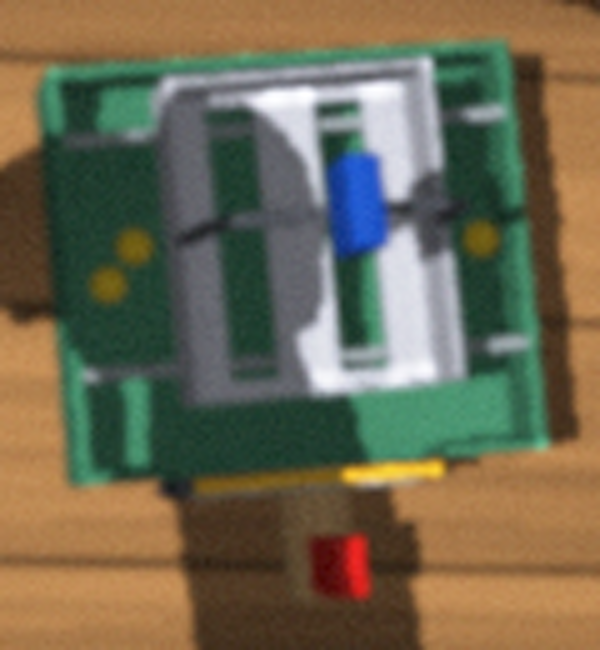

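View pics/c35.png

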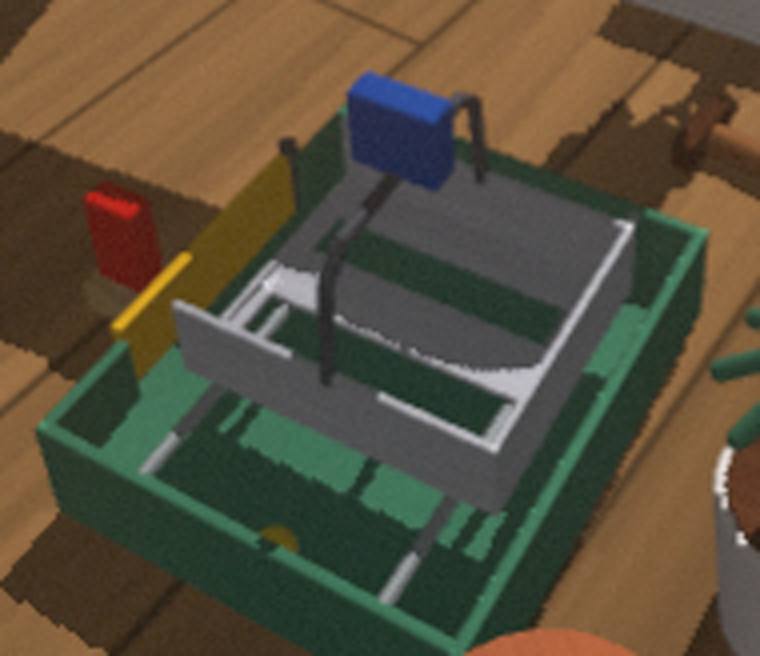

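>>> {"api": "arm_command", "payload": {"moves": [[[-0.5,-0.3,-0.2,0],[-1.2,-0.8,-0.5,0],[-2,-1.2,-0.8,0],[-2.8,-1.5,-1.1,0],[-3.5,-1.6,-1.4,0],[-4,-1.6,-1.6,0],[-4,-1.6,-1.6,0],[-4,-1.6,-1.6,0],[-4,-1.6,-1.6,0]]]}}

```text
clock: 45.3
ee_pos: [0.3529, 0.2509, 0.341]
tool_rot: [-1.507, 0.404, -0.421]
force: [0.4, 0.2, -1.2]
grip_width: 0.0682
```

Run:
```python
from h import *
mv([.35,.25,.35])
s,d,T=snap('scene','s31')
p,d,T=snap('top','top31');crop(p,100,80,420,250,2.5,'c36')
C=cloud('top',d,T);g=lambda u,v:C[int(v),int(u)].round(4)
b=p.astype(int);m=(b[...,2]>150)&(b[...,1]>60)&(b[...,1]<130)&(b[...,0]<90);m[:,:130]=0;m[:,225:]=0;m[:115]=0;m[200:]=0
n,l,st,ce=cv2.connectedComponentsWithStats(m.astype(np.uint8))
for i in range(1,n):
  if st[i,4]>40:print(st[i],onz('top',[ce[i]],.036,T).round(4))
```

```text
t=45.30 pos [0.3529 0.2509 0.341 ] zyaw 59.76 tooly [ 0.016  0.02  -1.   ] q6 1.14 | shift [-0.039 -0.182 -0.041]
[130 115  26   3  53] [[0.7334 0.3496 0.036 ]]
[159 115  66   4 176] [[0.7343 0.1925 0.036 ]]
[130 119  43   1  43] [[0.7228 0.3224 0.036 ]]
[158 134  12  16 105] [[0.6532 0.276  0.036 ]]
[197 137  11  16 100] [[0.6463 0.1581 0.036 ]]
[175 162  10  15  98] [[0.5705 0.2265 0.036 ]]
```

View pics/c36.png

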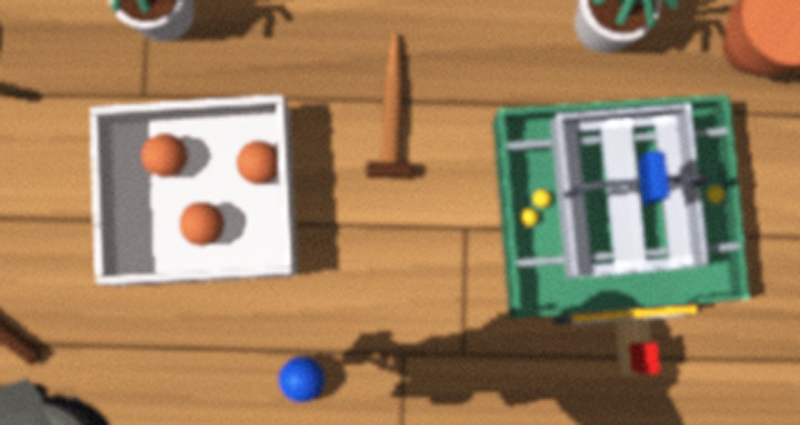

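The final view shows three stones in the trough, three pebbles in the tray, the sieve level and empty, and the gate shut. The wedge tab is at the same pixel (358,223) as when I jammed it, and the dibber hasn't moved.

Run:
```python
from rig import robot,readout
robot.sign_off();print(readout.get_obs()['clock'])
```

```text
the job is handed in; nothing more can be done
the job is handed in; nothing more can be done
```

The job is finished and handed in at about 45 s of the 210 s allowed; no verdict was reported.

- **Gate:** I pushed the wedge under it until it resisted with about 34 N, more than the 10–15 N it needs, and let go. In the last picture the gate is shut and the wedge's tab has not moved since.
- **Pebbles:** I shook the sieve over the tray, and all three pebbles I had counted are in the tray. No pebble shows in the sieve.
- **Large stones:** Two jerks over the trough did not get the stones out. I then pressed the lip against the inside of the trough wall, which tipped the sieve to about 48 degrees in the grip, and both stones dropped into the trough. The only stray on the table, a terracotta stone, is in the trough too, and the blue look-alike was left alone.
- **Sieve:** I levelled it against the front bar and shifted it about 9 mm to correct its position. It is empty and level, and it measures 2–3 mm from its place, which is about the cameras' accuracy.
- **Dibber:** It was not touched and lies where it was.

No final check failed. One disagreement is that my tray-centre measurements differed by up to 4 mm between views. The arm also ended tilted by about 1.5 degrees, because the moves can't correct tilt; this affected nothing.

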